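Reset the utensil tray's pinned divider and load the tray

TASK

Pull up the yellow quick-release pin that locks the tray's divider, slide the divider until it lines up with the red clip on the tray's near wall, and push the pin fully home in the rail hole there so that the divider is locked. Then lay every wooden spatula in the left compartment and every slotted spoon in the right one, flat on the bottom side by side with their handles towards the robot, and leave the bowl, colander and plantain press where they are.

Things in the scene. Friction and masses are not known exactly. Their poses are not given: they have to be found in the camera images.
- tray: fixed wooden tray, 247 mm long (x, away from the robot), 358 mm wide (y, to the left), walls 40 mm high and 6 mm thick, floor 6 mm thick. Origin under its centre, on the counter. Outside its far (+x) wall runs an aluminium rail 26 mm wide, top 44 mm and underside 36 mm above the counter, with a row of 13 mm holes at x = 136 mm, 25 mm apart along y
- divider (a joint): travel of the tray's divider along the rail in m: 0 at the start (near the left wall), growing to the right (tray -y) up to 0.15. It slides with about 2.5 N of friction and stays where it is left. Every 0.025 m its hole stands over a hole of the rail
- divider_grip (a point): centre of the black finger grip on the divider, 50 mm above the counter: 45 mm long (x), 12 mm thick (y), top 62 mm, foot 39 mm above the counter. Axes as the tray's. The divider is an upright board 8 mm thick and 39 mm high in the middle plane of this grip, nearly as long as the tray; it parts the left (+y) compartment from the right (-y) one
- divider_hole (a point): mouth of the 13 mm hole through the divider's steel slide block, 81 mm beyond the grip, over the rail. The block is 30 (x) x 36 (y) x 24 mm, its top (this point) 69 mm above the counter. Two sprung balls in it, 9 mm below the top, press on the pin from both sides (+y and -y). Axes as the tray's
- pin_grip (a point): centre of the yellow knob (24 mm across, 28 mm high) of the quick-release pin, z up the pin. Under it a shoulder 18 mm wide, 6 mm high, then a 10 mm shank 43 mm long with bevelled tip. Pushed home, the shoulder sits on the slide block, the balls snap into the shank's groove, and this point is 89 mm above the counter; about 12 N pulls it out, less snaps it in
- pin_tip (a point): lower tip of the pin's shank, 63 mm below the knob's centre. Home, it is 26 mm above the counter, through the rail's hole, and locks the divider. Pulled up 19 mm it is clear of the rail; up to 28 mm up the balls still hold the pin by friction, so it can be let go there and rides along upright in the slide block
- clip1_mark (a point): small red spring clip, 20 mm wide and standing 30 mm above the wall, gripping the tray's near (-x) wall; this point is its middle, 4 mm above the wall's top, exactly in line (same tray y) with one of the rail's holes and with where the middle plane of the divider is wanted. Only one of clip1, clip2, clip3 is there, the others are None
- clip2_mark (a point): small red spring clip, 20 mm wide and standing 30 mm above the wall, gripping the tray's near (-x) wall; this point is its middle, 4 mm above the wall's top, exactly in line (same tray y) with one of the rail's holes and with where the middle plane of the divider is wanted. Only one of clip1, clip2, clip3 is there, the others are None
- clip3_mark (a point): small red spring clip, 20 mm wide and standing 30 mm above the wall, gripping the tray's near (-x) wall; this point is its middle, 4 mm above the wall's top, exactly in line (same tray y) with one of the rail's holes and with where the middle plane of the divider is wanted. Only one of clip1, clip2, clip3 is there, the others are None
- spatula1_mid (a point): flat wooden spatula, 210 mm long, 50 g: handle 135 mm long, 18 mm wide, 9 mm thick, blade 85 x 46 x 7 mm at the +x end, flat underside. This point is at mid-length, on the handle, half-way up (4.5 mm above the underside), 15 mm from the balance point; x runs from handle to blade, z up. None when absent
- spatula2_mid (a point): flat wooden spatula, 210 mm long, 50 g: handle 135 mm long, 18 mm wide, 9 mm thick, blade 85 x 46 x 7 mm at the +x end, flat underside. This point is at mid-length, on the handle, half-way up (4.5 mm above the underside), 15 mm from the balance point; x runs from handle to blade, z up. None when absent
- spoon1_mid (a point): stainless slotted spoon, 210 mm long, 70 g: straight handle 140 mm long, 16 mm wide, 8 mm thick, shallow bowl 70 x 53 mm and 11 mm high at the +x end, flat underside. This point is at mid-length, on the handle, half-way up (4 mm above the underside), 15 mm from the balance point; x runs from handle to bowl, z up. None when absent
- spoon2_mid (a point): stainless slotted spoon, 210 mm long, 70 g: straight handle 140 mm long, 16 mm wide, 8 mm thick, shallow bowl 70 x 53 mm and 11 mm high at the +x end, flat underside. This point is at mid-length, on the handle, half-way up (4 mm above the underside), 15 mm from the balance point; x runs from handle to bowl, z up. None when absent
- spatula1_end (a point): the far end (blade or bowl end) of spatula1, 105 mm from its mid point along its x. None when it is absent
- spatula2_end (a point): the far end (blade or bowl end) of spatula2, 105 mm from its mid point along its x. None when it is absent
- spoon1_end (a point): the far end (blade or bowl end) of spoon1, 105 mm from its mid point along its x. None when it is absent
- spoon2_end (a point): the far end (blade or bowl end) of spoon2, 105 mm from its mid point along its x. None when it is absent
- bowl: white ceramic bowl, 130 mm wide and 60 mm high, origin under its centre. Leave it alone
- colander: red plastic colander, 170 mm wide and 75 mm high, origin under its centre. Leave it alone
- tostonera: closed wooden plantain press, 100 x 160 mm with a 90 mm handle, 44 mm high, origin under the centre of its boards. Leave it alone

How it is judged:
On the way, in this order (a step that is already met when the one before it is completed fails the run):
1. the pin is pulled up out of the rail (z of pin_grip in the frame of tray above 0.1065 m), for 0.2 s.
2. the divider is slid in line with the clip (y of clip1_mark in the frame of divider_hole between -0.004 and 0.004 m and y of clip2_mark in the frame of divider_hole between -0.004 and 0.004 m and y of clip3_mark in the frame of divider_hole between -0.004 and 0.004 m), for 0.2 s.
3. the pin is pushed home through the block and the rail (all of step 2 and z of pin_grip in the frame of tray between 0.083 and 0.092 m and horizontal distance between pin_grip and divider_hole below 0.005 m), for 0.3 s.
4. all the utensils present lie in their compartments (y of each of spatula1_mid, spatula2_mid in the frame of divider_grip above 0.01 m and y of spatula1_mid in the frame of tray between -0.172 and 0.172 m and x of spatula1_mid in the frame of tray between -0.025 and 0.025 m and z of each of spatula1_mid, spatula2_mid, spoon1_mid, spoon2_mid in the frame of tray below 0.016 m and x of each of spatula1_end, spatula2_end, spoon1_end, spoon2_end in the frame of tray above 0.07 m and angle between each of spatula1_mid, spatula2_mid, spoon1_mid, spoon2_mid's own z axis and vertical below 0.09 rad and linear speed of each of spatula1, spatula2, spoon1, spoon2 below 0.02 m/s and y of spatula2_mid in the frame of tray between -0.172 and 0.172 m and x of spatula2_mid in the frame of tray between -0.025 and 0.025 m and y of each of spoon1_mid, spoon2_mid in the frame of divider_grip below -0.01 m and y of spoon1_mid in the frame of tray between -0.172 and 0.172 m and x of spoon1_mid in the frame of tray between -0.025 and 0.025 m and y of spoon2_mid in the frame of tray between -0.172 and 0.172 m and x of spoon2_mid in the frame of tray between -0.025 and 0.025 m), for 0.2 s.
At the end, for the whole second after the job is handed in: Divider hole within 4 mm of the clip along the rail, pin home in it (within 3 mm); each spatula left and each spoon right of the divider, in the tray, mid point within 25 mm of mid-tray lengthwise and under 16 mm above the counter, handle to the robot, tilted under 0.09 rad, all at rest (all of step 3 and all of step 4 and linear speed of pin below 0.02 m/s); the robot touches nothing.
It fails at once if the bowl is moved more than 25 mm (distance of bowl from where it was at the start of the episode above 0.025 m).
It fails at once if the colander is moved more than 25 mm (distance of colander from where it was at the start of the episode above 0.025 m).
It fails at once if the tostonera is moved more than 25 mm (distance of tostonera from where it was at the start of the episode above 0.025 m).
Of spatula1, spatula2, spoon1, spoon2 only 3 to 4 are there at a start; the rules pass over those that are not, and their reading is None.
Of clip1, clip2, clip3 only 1 to 1 are there at a start; the rules pass over those that are not, and their reading is None.
At some moment in a run one of spatula1, spatula2, spoon1, spoon2 may be knocked a few centimetres aside while the robot is not near it.
Once in a run the grip may slacken for a moment while it holds something.
It also fails if it takes over 210 s, if anything falls off the work surface, if the arm or the gripper's body presses on something with over 40 N, if the wrist force passes 120 N, or if a joint passes its speed limit or range.

ROBOT

A 6-joint arm with a two-finger parallel gripper is mounted at the origin on the work surface. World frame = base frame: x ahead of the robot, y to its left, z up, the work surface at z = 0. Lengths are in m, angles in rad, forces in N, time in s.
With the tool pointing down it reaches from about 0.375 to 0.9 m from the base axis. Payload 3.1 kg.
Tool frame: the origin (TCP) lies midway between the tips of the shut fingers; the grasp point (between the pads) lies 19 mm behind it; y points along the fingers, x is the direction in which the jaws open and shut, and the axes are right-handed (so a half turn about y gives the same grasp; the last joint's range is limited). The gripper opens to 87 mm and grips with 3 to 60 N. Pads are 19 mm wide; open, the fingers measure 117 mm over their backs; the gripper's body (75 mm by 190 mm) begins 51 mm behind the grasp point.
Start: joints at [0.976, 0.527, 1.433, -0, 1.181, -0.178], TCP at [0.253, 0.571, 0.223] pointing down, gripper open.
Joint ranges: [-3.08, 3.08], [-0.75, 2.2], [0.22, 2.44], [-1.43, 4.57], [0, 2.65], [-2.85, 2.85]. Speed limits (rad/s): [2.79, 2.79, 3.14, 3.14, 3.14, 3.14].

INTERFACE

Orientations are given as a unit quaternion [x, y, z, w].
In Python, from rig import sensors, vision, robot gives the robot as it stands.
- The arm moves only by the tool play_rows, never from a script. Its argument "moves" is text: rows parted by semicolons, each of 7 numbers parted by spaces: the shift along the world's x, y, z in mm, then the turn, a rotation vector about the world's x, y, z in rad, then the finger opening in mm, from 0 to 87. In form: tx ty tz wx wy wz hand; .... A call has 1 to 20 rows; each row shifts and turns the pose as measured when the row begins; what a row does not reach is not made up. A row lasts 1/10 s, in which the tool goes at most 50 mm and 8.59 degrees, less where a joint would pass 70% of its speed; a pose out of reach is approached as far as the arm can. A call is refused whole if a number of a shift passes 50 or a number of a turn 0.15, either way. A call with a gripper value outside its range is refused whole. The fingers move at their own pace and stop on an object; "newtons" is the grip in N (left out, the last holds). Time passes only in rows, so rows that do not move let the fingers close. It gives the time, the measured TCP pose, the force and the opening at its end, in the units of the state.
- sensors.get_obs(): the state, without advancing time (a new reading comes with each control period).
- vision.camera(name): name is "scene" or "top" or "wrist"; returns a dict with "image" (400x640x3 uint8, blue, green, red), "intrinsics" (3x3 intrinsics, pixels), "origin" and "rotation" of the camera in the world; the wrist camera has in their place "T_tool_cam" (4x4, takes a point from camera to tool coordinates, whose origin is the TCP and whose axes are the tool frame's). Camera axes: x right, y down, z forward; pixel columns grow to the right and rows downward; lengths in m; the calibration is good to about 2 mm. A picture is of the moment at which its call begins: read the wrist's pose just before it. There is no depth.
- robot.hand_in(): hands the job in, once; it reports no verdict.
Trained networks look in a picture, given as the dict that the camera call returned (one of the last four; its "shot" number tells which), for a name from the list of things; names that differ only in an ending like _2 or _b are one class to them, and where a whole thing is asked for, a point or a joint stands for the part that bears it (a point fixed in the world has none). Each returns a list of dicts, best first, with "p" (0 to 1); they miss things now and then, are a little off and sometimes report something else, mostly with a low value. They report only what shows in the picture. A call takes as long as a camera call.
- vision.boxes_of(picture, query): "point" ([x, y, z] in m, in the coordinates of the camera as it stood for that picture, good to about 4 mm: the middle of the surface that is visible of it).
- vision.cut_out(picture, query): "pixels" (400x640 bool, what is visible of it).
The state is a dict: "time": time; "q": joint angles; "joint_velocities": joint speeds; "joint_torque": joint torques, N m; "position": TCP position; "tool_rot": TCP orientation; "ft_force": force on the tool from outside, world axes, zero at the start; "moment": the same for the moment, N m; "grip_width": finger opening in m.
Only numpy, scipy, OpenCV 4.12 (cv2) and the standard library are available. Lean on these libraries where they do the work, as an engineer would, in place of code of your own. Each camera call takes 0.05 s, during which the arm holds its last target.

## Working session

There is one attempt and no reset: what is moved stays moved. The work goes in short steps, Python scripts to look and compute and a tool call to move; the robot and the scene stay as the last step left them, time stands still between calls to the robot, and variables do not carry over. Pictures are saved under pics/ and viewed, and the job is handed in when it is done.

Besides the shell and the picture viewer there is one more tool, called as name(argument=value, ...), one argument or row to a line, values as JSON. play_rows: Moves the arm, as the interface text tells. Its arguments: {"type":"object","properties":{"moves":{"type":"string"},"newtons":{"type":"number"}},"required":["moves"]}

```bash
mkdir -p pics; ls
cat > h.py <<'E'
import numpy as np, cv2
from rig import sensors, vision, robot
from scipy.spatial.transform import Rotation as R
def save(c,n): cv2.imwrite('pics/'+n+'.png',c['image'])
def toolT():
    o=sensors.get_obs(); T=np.eye(4); T[:3,:3]=R.from_quat(o['tool_rot']).as_matrix(); T[:3,3]=o['position']; return T
def cam(name):
    if name=='wrist':
        T=toolT(); c=vision.camera(name); M=T@np.array(c['T_tool_cam']); c['origin']=M[:3,3]; c['rotation']=M[:3,:3]
    else: c=vision.camera(name)
    return c
def w(c,p): return np.array(c['rotation'])@np.array(p)+np.array(c['origin'])
def px(c,u,v,z):
    d=np.array(c['rotation'])@np.linalg.inv(np.array(c['intrinsics']))@np.array([u,v,1.]); o=np.array(c['origin']); return o+d*(z-o[2])/d[2]
def proj(c,P):
    p=np.array(c['rotation']).T@(np.array(P)-np.array(c['origin'])); p=np.array(c['intrinsics'])@p; return p[:2]/p[2]
def find(c,q,n=3):
    for r in vision.boxes_of(c,q)[:n]: print(q,round(r['p'],2),np.round(w(c,r['point']),4),np.round(proj(c,w(c,r['point']))))
E
python3 - <<'E'
from h import *
print(sensors.get_obs())
for n in('scene','top'):
    c=cam(n); save(c,n+'0'); print(n,c['origin'],c['image'].shape)
    for q in ['tray','divider_grip','divider_hole','pin_grip','clip1_mark','spatula1_mid','spoon1_mid','spatula1_end','spoon1_end','bowl','colander','tostonera']: find(c,q)
E
```

```text
pics
{'time': 0.0, 'q': array([ 9.75489750e-01,  5.28454830e-01,  1.43393072e+00, -6.37486502e-06,
        1.18138763e+00, -1.78505024e-01]), 'joint_velocities': array([-0.00087272,  0.00011195,  0.00047751, -0.00208519,  0.00110839,
        0.00156069]), 'joint_torque': array([ 1.47881568e-03, -4.40036631e+01, -1.76594245e+01,  6.31992845e-02,
        5.81065868e-02, -1.71415581e-04]), 'position': array([0.25257585, 0.57087454, 0.22156957]), 'tool_rot': array([ 0.59292954,  0.38502452, -0.38644396, -0.59232741]), 'ft_force': array([-0.83494593, -0.64399015,  0.13888841]), 'moment': array([-0.0247293 , -0.00289498, -0.03881678]), 'grip_width': 0.08714891941226686}
scene [1.00438024 0.65276497 0.81135943] (400, 640, 3)Traceback (most recent call last):
  File "<stdin>", line 5, in <module>
  File "h.py", line 18, in find
    for r in vision.boxes_of(c,q)[:n]: print(q,round(r['p'],2),np.round(w(c,r['point']),4),np.round(proj(c,w(c,r['point']))))
                                                                        ~^^^^^^^^^^^^^^
  File "h.py", line 12, in w
    def w(c,p): return np.array(c['rotation'])@np.array(p)+np.array(c['origin'])
                       ~~~~~~~~~~~~~~~~~~~~~~~^~~~~~~~~~~~
ValueError: matmul: Input operand 1 has a mismatch in its core dimension 0, with gufunc signature (n?,k),(k,m?)->(n?,m?) (size 3 is different from 4)
```

```bash
sed -i "s/    else: c=vision.camera(name)/    else:\n        c=vision.camera(name); r=np.array(c['rotation'])\n        if r.size==4: c['rotation']=R.from_quat(r).as_matrix()/" h.py
python3 - <<'E'
from h import *
for n in('scene','top'):
    c=cam(n); save(c,n+'0'); print(n,c['origin'],c['rotation'])
    for q in ['tray','divider_grip','divider_hole','pin_grip','clip1_mark','spatula1_mid','spoon1_mid','spatula1_end','spoon1_end','bowl','colander','tostonera']:
      try: find(c,q)
      except Exception as e: print(q,e)
E
```

```text
scene [1.00438024 0.65276497 0.81135943] [[-0.83794722  0.37817619 -0.39348091]
 [ 0.54535519  0.55276692 -0.63010828]
 [-0.02078871 -0.74258434 -0.66942985]]
tray 0.55 [0.5501 0.0516 0.004 ] [342. 234.]
divider_grip 0.77 [0.5828 0.135  0.0362] [350. 250.]
divider_hole 0.87 [0.5845 0.1309 0.0414] [349. 248.]
pin_grip 0.54 [0.5887 0.1305 0.0435] [348. 248.]
pin_grip 0.46 [0.6756 0.1475 0.0975] [324. 253.]
clip1_mark 0.24 [0.4987 0.4171 0.0082] [452. 319.]
spatula1_mid 0.6 [0.5863 0.1295 0.0422] [348. 247.]
spatula1_end 0.66 [0.7092 0.3421 0.029 ] [361. 336.]
spoon1_end 0.82 [0.5293 0.3138 0.0105] [411. 293.]
bowl 0.93 [ 0.7153 -0.3542  0.0376] [230. 173.]
colander 0.84 [0.7068 0.3398 0.0272] [361. 335.]
top [ 0.36030665 -0.01108853  1.19458053] [[ 1.17811431e-02 -9.78675958e-01  2.05072121e-01]
 [-9.99928034e-01 -1.19952722e-02  1.99007217e-04]
 [ 2.26513232e-03 -2.05059707e-01 -9.78746845e-01]]
divider_grip 0.95 [0.5782 0.1305 0.0392] [268. 207.]
divider_hole 0.95 [0.5766 0.1256 0.0394] [270. 207.]
pin_grip 0.46 [0.6604 0.1396 0.1036] [263. 174.]
clip1_mark 0.64 [0.4193 0.0445 0.0582] [295. 261.]
spatula1_mid 0.66 [0.7359 0.3701 0.0259] [193. 157.]
spoon1_mid 0.62 [0.5193 0.3124 0.0069] [209. 227.]
spatula1_end 0.38 [0.5734 0.1302 0.043 ] [268. 208.]
bowl 0.92 [ 0.7258 -0.34    0.0223] [422. 163.]
colander 0.9 [0.7358 0.3692 0.0253] [193. 157.]
tostonera 0.61 [0.7909 0.007  0.0436] [311. 139.]
tostonera 0.46 [0.4894 0.4139 0.0081] [174. 237.]
```

```bash
ls pics
```

```text
scene0.png
top0.png
```

View pics/scene0.png

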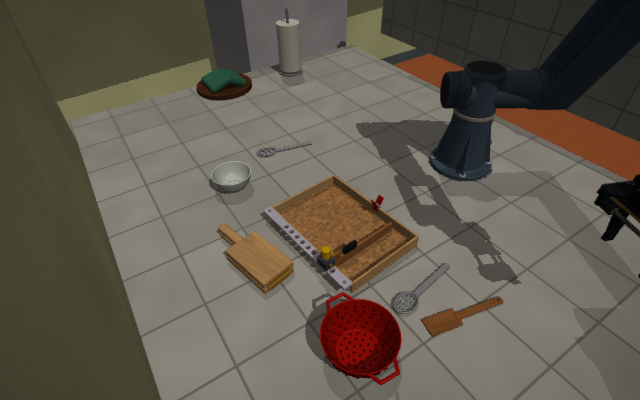

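View pics/top0.png

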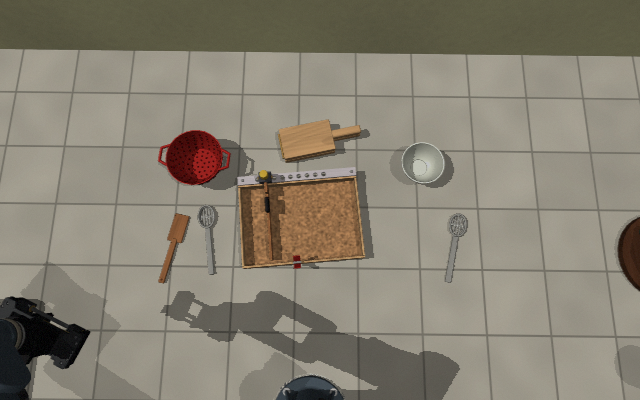

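Run:
```python
from h import *
c=cam('top'); im=c['image'][130:290,140:480]; im=cv2.resize(im,None,fx=2.35,fy=2.35,interpolation=cv2.INTER_CUBIC); 
cv2.imwrite('pics/topz.png',im)
hsv=cv2.cvtColor(c['image'],cv2.COLOR_BGR2HSV)
print(c['intrinsics'])
# wood rims
```

```text
[[394.48934102   0.         315.65325032]
 [  0.         394.48934102 199.50601267]
 [  0.           0.           1.        ]]
```

View pics/topz.png

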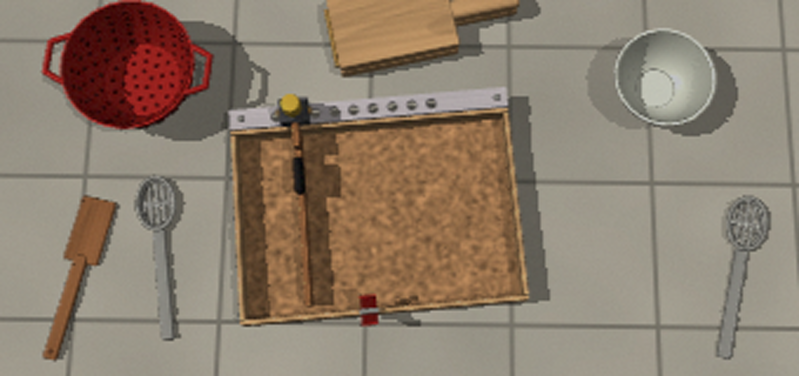

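Run:
```python
from h import *
c=cam('top')
P={k:px(c,140+u/2.35,130+v/2.35,.04)[:2] for k,(u,v) in dict(nl=(243,324),nr=(528,299),fr=(505,112),fl=(231,132)).items()}
for k in P: print(k,P[k].round(4))
print(np.linalg.norm(P['nl']-P['nr']),np.linalg.norm(P['fl']-P['nl']))
ctr=sum(P.values())/4; d=P['nl']-P['nr']; yaw=np.arctan2(-d[0],d[1]); d2=P['fl']-P['nl']; print(ctr,yaw,np.arctan2(d2[1],d2[0]))
for n,(u,v) in dict(s1b=(157,180),s1h=(169,336),sp_b=(100,199),sp_h=(49,356),s2b=(748,197),s2h=(724,355)).items(): print(n,px(c,140+u/2.35,130+v/2.35,.005).round(4))
print('clip',px(c,140+369/2.35,130+300/2.35,.06))
print('pin',px(c,140+291/2.35,130+102/2.35,.103))
print('grip',px(c,140+298/2.35,130+175/2.35,.062))
for u,v in[(353,109),(372,107),(392,106),(411,104),(431,102)]: print(px(c,140+u/2.35,130+v/2.35,.044))
print(R.from_quat(sensors.get_obs()['tool_rot']).as_matrix(), vision.camera('wrist')['T_tool_cam'])
```

```text
nl [0.3982 0.1952]
nr [ 0.4328 -0.1551]
fr [ 0.6712 -0.1288]
fl [0.6404 0.2225]
0.352002087890968 0.24371148370846718
[0.53565059 0.03342038] 0.09844376597410243 0.11234963394804362
s1b [0.5832 0.3227 0.005 ]
s1h [0.3833 0.2939 0.005 ]
sp_b [0.5572 0.3951 0.005 ]
sp_h [0.3569 0.4429 0.005 ]
s2b [ 0.5701 -0.4479  0.005 ]
s2h [ 0.3681 -0.4051  0.005 ]
clip [0.42804352 0.04024781 0.06      ]
pin [0.66362698 0.13855007 0.103     ]
grip [0.58103278 0.13181786 0.062     ]
[0.67170328 0.06672224 0.044     ]
[0.67466208 0.04239261 0.044     ]
[0.6763099  0.01673179 0.044     ]
[ 0.67927336 -0.00764227  0.044     ]
[ 0.68225579 -0.03332693  0.044     ]
[[ 4.04822484e-01  3.33376945e-05 -9.14395295e-01]
 [ 9.14395295e-01  6.16610953e-06  4.04822484e-01]
 [ 1.91341098e-05 -9.99999999e-01 -2.79876512e-05]] [[ 9.99999431e-01 -6.65787360e-04 -8.33416532e-04  1.01934047e-03]
 [ 5.97134441e-04 -2.98013053e-01  9.54561608e-01 -1.62717584e-01]
 [-8.83904058e-04 -9.54561563e-01 -2.98012486e-01  8.14364277e-02]
 [ 0.00000000e+00  0.00000000e+00  0.00000000e+00  1.00000000e+00]]
```

play_rows(
  moves="30 -40 5 0 0 0.1 87;30 -40 5 0 0 0.1 87;30 -40 5 0 0 0.1 87;30 -40 5 0 0 0.1 87;30 -40 5 0 0 0.13 87;30 -40 0 0 0 0 87;30 -40 0 0 0 0 87;30 -40 0 0 0 0 87;30 -40 0 0 0 0 87;30 -40 0 0 0 0 87;30 -40 0 0 0 0 87;0 0 0 0 0 0 87;0 0 0 0 0 0 87",
  newtons=30,
)

```text
time: 2.85
position: [0.584, 0.1279, 0.2496]
tool_rot: [0.466, 0.536, -0.529, -0.464]
ft_force: [-0.6, 0.7, 0.4]
grip_width: 0.0872
```

```bash
cat > see.py <<'E'
import sys
from h import *
c=cam('wrist'); save(c,sys.argv[1]); print(toolT().round(4))
for q in sys.argv[2:]: find(c,q)
E
python3 see.py w1 pin_grip divider_hole divider_grip clip1_mark
```

```text
[[-0.1358  0.0099 -0.9907  0.5843]
 [ 0.9907  0.0032 -0.1358  0.1279]
 [ 0.0019 -0.9999 -0.0103  0.2497]
 [ 0.      0.      0.      1.    ]]
pin_grip 0.92 [0.6627 0.1414 0.1018] [320. 249.]
pin_grip 0.23 [0.506  0.3133 0.0088] [478. 114.]
divider_hole 0.84 [0.5759 0.1338 0.0528] [323. 159.]
divider_grip 0.81 [0.5778 0.1295 0.0551] [319. 160.]
clip1_mark 0.41 [0.4357 0.046  0.0682] [251.   3.]
```

View pics/w1.png

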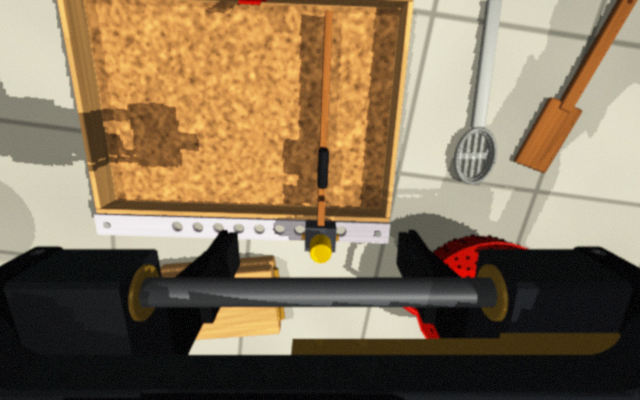

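Run:
```python
import cv2
im=cv2.imread('pics/w1.png')
a=cv2.resize(im[200:270,80:400],None,fx=2.5,fy=2.5,interpolation=cv2.INTER_CUBIC)
b=cv2.resize(im[0:40,80:400],None,fx=2.5,fy=2.5,interpolation=cv2.INTER_CUBIC)
cv2.imwrite('pics/w1z.png',cv2.vconcat([b,a]))
```

```text
(no output)
```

View pics/w1z.png

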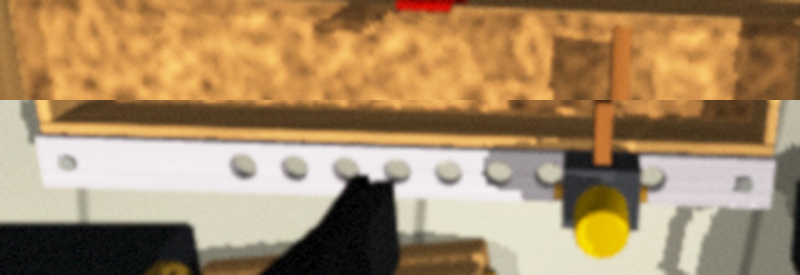

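```bash
cat > m.py <<'E'
from h import *
c=cam('wrist')
f=lambda u,v,z: px(c,80+u/2.5,v,z)
hs=np.array([f(u,200+(v-100)/2.5,.044)[:2] for u,v in[(243,166),(294,168),(346,168),(397,170),(448,172),(499,173),(550,173),(652,178)]])
k=np.array([7,6,5,4,3,2,1,-1])
A=np.polyfit(k,hs,1); print(A,  np.hypot(*A[0]), 'yaw',np.arctan2(A[0][0],-A[0][1]))
yaw=np.arctan2(A[0][0],-A[0][1]); ex=np.array([np.cos(yaw),np.sin(yaw)]); ey=np.array([-ex[1],ex[0]])
cl=f(425,2/2.5,.055)[:2]; print('clip',cl,'k=',(A[1]-cl)@ey/.025)
print('home hole',A[1],'mid rail->tray x .136: centre line',A[1]-.136*ex)
print('pin top',px(c,320,249,.103), f(602,200+(235-100)/2.5,.103))
E
python3 m.py
```

```text
[[ 0.00270017 -0.0248924 ]
 [ 0.66565184  0.14591218]] 0.02503841898034747 yaw 0.1080510618238725
clip [0.4309669  0.04373733] k= 3.05081338447156
home hole [0.66565184 0.14591218] mid rail->tray x .136: centre line [0.53044497 0.13124581]
pin top [0.66057461 0.14413731 0.103     ] [0.66628074 0.14580224 0.103     ]
```

play_rows(
  moves="40 9 -30 -0.003 0.01 -0.028 60;41.5 8.5 -40 0 0 0 60;0 0 -40 0 0 0 60;0 0 -20 0 0 0 60;0 0 0 0 0 0 60;0 0 0 0 0 0 60",
)

```text
time: 3.75
position: [0.6615, 0.1551, 0.1222]
tool_rot: [0.47, 0.531, -0.528, -0.468]
ft_force: [0.5, -0.1, 1.1]
grip_width: 0.0607
```

```bash
python3 see.py w2 pin_grip
```

```text
[[-1.208e-01  5.100e-03 -9.927e-01  6.615e-01]
 [ 9.927e-01  1.400e-03 -1.208e-01  1.551e-01]
 [ 8.000e-04 -1.000e+00 -5.200e-03  1.225e-01]
 [ 0.000e+00  0.000e+00  0.000e+00  1.000e+00]]
pin_grip 0.8 [0.665  0.1415 0.1049] [294. 235.]
```

View pics/w2.png

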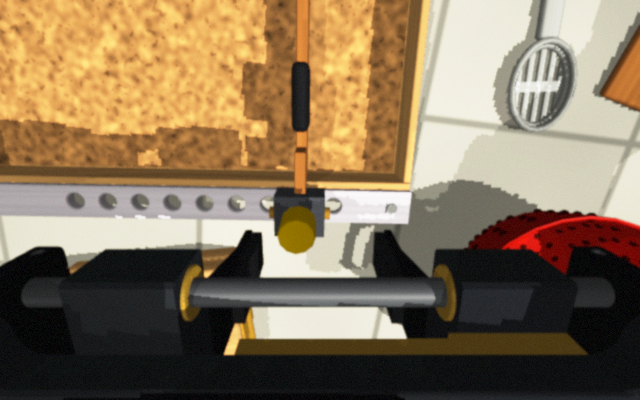

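Run:
```python
from h import *
c=cam('wrist'); print(toolT()[:3,3], px(c,297,229,.103), px(c,297,235,.1),sensors.get_obs()['joint_velocities'].round(3))
A0=np.array([px(c,u,v,.044)[:2] for u,v in[(76,200),(108,201),(140,202),(172,202.5),(205,203),(237,204),(334,206)]])
P=np.polyfit([7,6,5,4,3,2,-1],A0,1); print(P,np.hypot(*P[0]))
```

```text
[0.66252102 0.15466132 0.12383085] [0.66257978 0.1425656  0.103     ] [0.6679686  0.14292728 0.1       ] [-0.005 -0.009 -0.006  0.    -0.004  0.002]
[[ 0.00241671 -0.02512245]
 [ 0.66861011  0.14315566]] 0.025238424344360202
```

play_rows(
  moves="4 -11.5 0 0 0.004 -0.013 60;0 0 0 0 0 0 60;0 0 -22 0 0 0 60;0 0 -20 0 0 0 60;0 0 0 0 0 0 60",
)

```text
time: 4.4
position: [0.6716, 0.1408, 0.0891]
tool_rot: [0.478, 0.53, -0.521, -0.469]
ft_force: [-0.6, 0.5, -0.0]
grip_width: 0.0594
```

```bash
python3 see.py w3 pin_grip
```

```text
[[-1.042e-01  2.090e-02 -9.943e-01  6.727e-01]
 [ 9.946e-01  1.800e-03 -1.041e-01  1.408e-01]
 [-4.000e-04 -9.998e-01 -2.100e-02  9.050e-02]
 [ 0.000e+00  0.000e+00  0.000e+00  1.000e+00]]
pin_grip 0.74 [0.6627 0.1406 0.1034] [319. 243.]
```

View pics/w3.png

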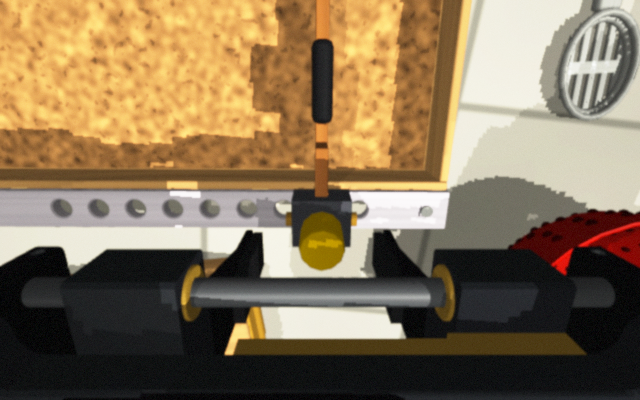

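play_rows(
  moves="0 0 0 0 0.02 -0.002 60;0 0 0 0 0 0 60;0 0 0 0 0 0 60",
)

```text
time: 4.8
position: [0.6757, 0.1409, 0.0956]
tool_rot: [0.476, 0.527, -0.522, -0.472]
ft_force: [0.0, -0.6, 0.1]
grip_width: 0.0599
```

```bash
python3 see.py w4 pin_grip
python3 - <<'E'
from h import *
c=cam('wrist');save(c,'w5'); print(toolT().round(4)); print(cv2.imwrite('pics/w5z.png',cv2.resize(c['image'][170:300,220:420],None,fx=4,fy=4)))
E
```

```text
[[-0.1019  0.0092 -0.9948  0.6759]
 [ 0.9948  0.0022 -0.1019  0.1409]
 [ 0.0013 -1.     -0.0094  0.0957]
 [ 0.      0.      0.      1.    ]]
pin_grip 0.92 [0.6642 0.1426 0.1036] [323. 233.]
[[-0.102   0.0078 -0.9948  0.6753]
 [ 0.9948  0.0022 -0.1019  0.1409]
 [ 0.0014 -1.     -0.008   0.0951]
 [ 0.      0.      0.      1.    ]]
True
```

View pics/w5z.png

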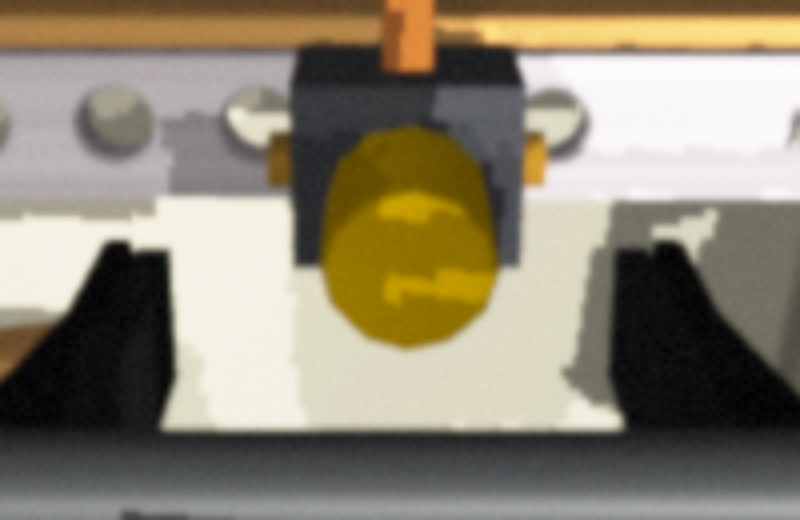

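Run:
```python
from h import *
c=cam('wrist'); print(toolT()[:3,3].round(4), px(c,322.5,236,.103),px(c,322,201.5,.075))
print(proj(c,toolT()[:3,3]))
for a,b in[(220+115/4,170+122/4),(220+258/4,170+118/4),(220+553/4,170+124/4)]: print(px(c,a,b,.044))
```

```text
[0.675  0.1409 0.0948] [0.66554713 0.14270587 0.103     ] [0.65646453 0.14185817 0.075     ]
[317.23922353 244.94483813]
[0.67157101 0.09301092 0.044     ]
[0.6683546  0.11751448 0.044     ]
[0.66431095 0.16828497 0.044     ]
```

play_rows(
  moves="-9 2 0 0 0.006 0 60;0 0 0 0 0 0 60;0 0 -14 0 0 0 60;0 0 0 0 0 0 60;0 0 0 0 0 0 60",
)

```text
time: 5.5
position: [0.6643, 0.1434, 0.0793]
tool_rot: [0.473, 0.525, -0.525, -0.474]
ft_force: [0.0, -0.3, 0.7]
grip_width: 0.0597
```

```bash
python3 see.py w6 pin_grip
```

```text
[[-0.1024 -0.002  -0.9947  0.6637]
 [ 0.9947  0.0021 -0.1025  0.1433]
 [ 0.0023 -1.      0.0018  0.0789]
 [ 0.      0.      0.      1.    ]]
pin_grip 0.73 [0.6603 0.1409 0.1049] [313. 262.]
```

View pics/w6.png

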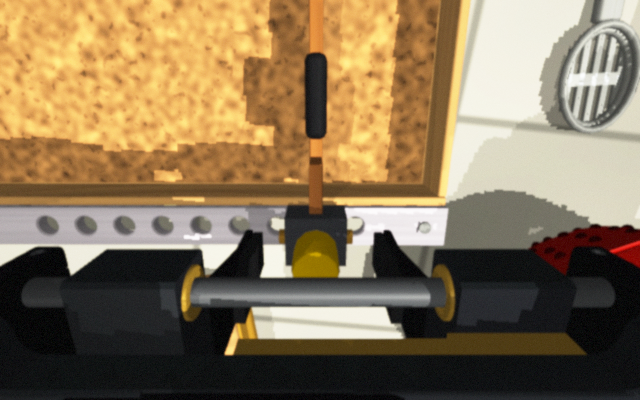

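play_rows(
  moves="2 -0.5 0 0 0 0 10;0 0 0 0 0 0 10;0 0 0 0 0 0 10;0 0 0 0 0 0 10;0 0 0 0 0 0 10;0 0 0 0 0 0 10;0 0 0 0 0 0 10",
  newtons=40,
)

```text
time: 6.3
position: [0.6669, 0.1426, 0.0798]
tool_rot: [0.473, 0.526, -0.524, -0.474]
ft_force: [-0.6, -0.3, -0.1]
grip_width: 0.0229
```

```bash
python3 see.py w7 pin_grip
```

```text
[[-1.022e-01  1.000e-04 -9.948e-01  6.669e-01]
 [ 9.948e-01  2.100e-03 -1.022e-01  1.426e-01]
 [ 2.100e-03 -1.000e+00 -4.000e-04  7.980e-02]
 [ 0.000e+00  0.000e+00  0.000e+00  1.000e+00]]
pin_grip 0.79 [0.6591 0.1433 0.1014] [320. 251.]
```

View pics/w7.png

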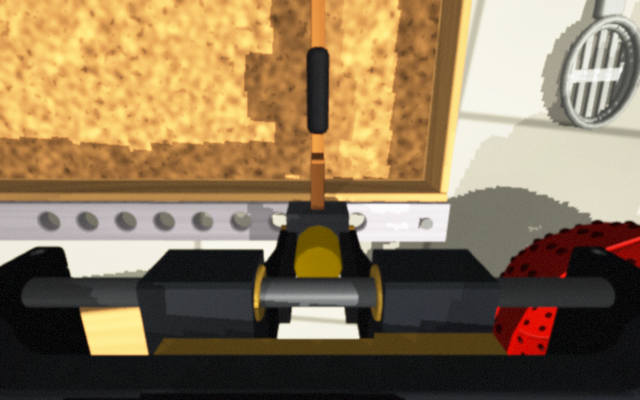

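play_rows(
  moves="0 0 4 0 0 0 10;0 0 4 0 0 0 10;0 0 4 0 0 0 10;0 0 4 0 0 0 10;0 0 4 0 0 0 10;0 0 2 0 0 0 10;0 0 0 0 0 0 10;0 0 0 0 0 0 10",
)

```text
time: 7.2
position: [0.6651, 0.1423, 0.0981]
tool_rot: [-0.472, -0.524, 0.526, 0.476]
ft_force: [1.2, 0.5, -6.9]
grip_width: 0.0231
```

```bash
python3 see.py w8 pin_grip
```

```text
[[-0.102  -0.0048 -0.9948  0.6652]
 [ 0.9948  0.0017 -0.102   0.1423]
 [ 0.0022 -1.      0.0046  0.0983]
 [ 0.      0.      0.      1.    ]]
pin_grip 0.61 [0.6594 0.1393 0.1199] [312. 254.]
```

View pics/w8.png

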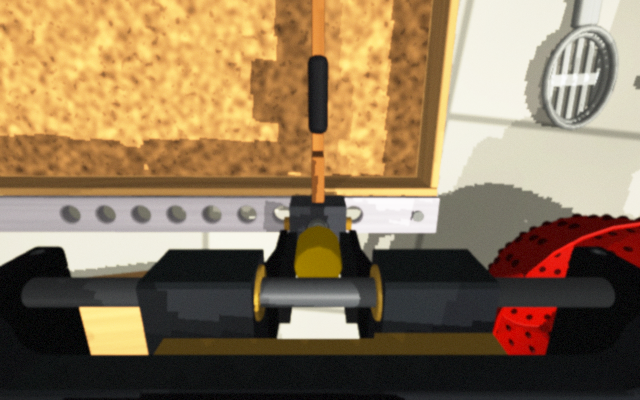

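play_rows(
  moves="0 0 3 0 0 0 10;0 0 2 0 0 0 10;0 0 0 0 0 0 10;0 0 0 0 0 0 10",
)

```text
time: 7.7
position: [0.6652, 0.1423, 0.104]
tool_rot: [-0.472, -0.524, 0.526, 0.475]
ft_force: [2.3, -0.2, -6.8]
grip_width: 0.0229
```

play_rows(
  moves="1 -10 0 0 0 0 10;1 -10 0 0 0 0 10;1 -10 0 0 0 0 10;1 -10 0 0 0 0 10;1 -10 0 0 0 0 10;1 -10 0 0 0 0 10;0 0 0 0 0 0 10;0 0 0 0 0 0 10",
)

```text
time: 8.5
position: [0.6714, 0.0789, 0.1041]
tool_rot: [0.472, 0.525, -0.523, -0.478]
ft_force: [1.3, 2.7, -7.6]
grip_width: 0.0229
```

```bash
python3 see.py w9 pin_grip
```

```text
[[-0.0993 -0.0047 -0.995   0.6715]
 [ 0.995   0.0071 -0.0993  0.0788]
 [ 0.0076 -1.      0.0039  0.1042]
 [ 0.      0.      0.      1.    ]]
pin_grip 0.78 [0.6646 0.0768 0.1276] [314. 254.]
```

View pics/w9.png

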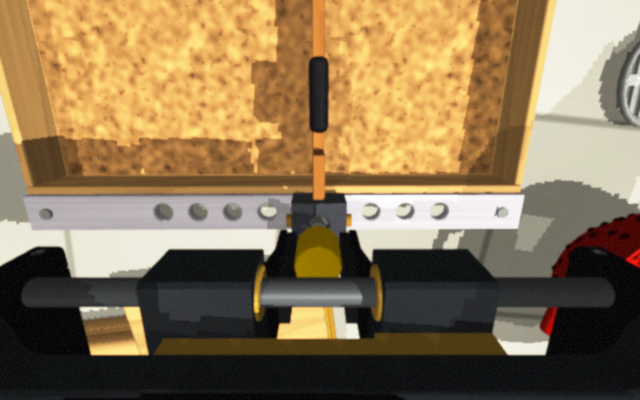

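play_rows(
  moves="1 -6 0 0 0 0 10;0.5 -4 0 0 0 0 10;0 0 0 0 0 0 10;0 0 0 0 0 0 10",
)

```text
time: 9.0
position: [0.6725, 0.0694, 0.1042]
tool_rot: [0.471, 0.525, -0.524, -0.477]
ft_force: [1.6, 2.5, -5.6]
grip_width: 0.023
```

```bash
python3 see.py w10 divider_hole
python3 - <<'E'
import cv2
cv2.imwrite('pics/w10z.png',cv2.resize(cv2.imread('pics/w10.png')[170:250,200:460],None,fx=3,fy=3,interpolation=cv2.INTER_CUBIC))
E
```

```text
[[-0.1014 -0.0057 -0.9948  0.6725]
 [ 0.9948  0.0072 -0.1014  0.0694]
 [ 0.0077 -1.      0.0049  0.1042]
 [ 0.      0.      0.      1.    ]]
divider_hole 0.96 [0.6304 0.0681 0.0646] [321. 157.]
```

View pics/w10z.png

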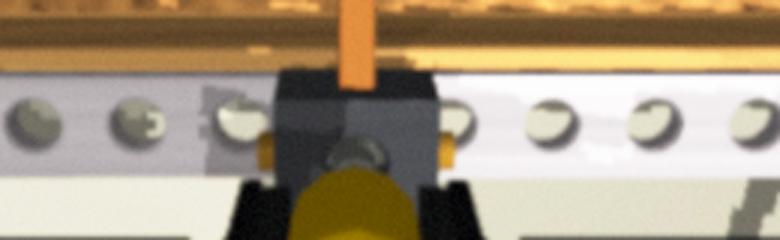

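play_rows(
  moves="0.3 -3.5 0 0 0 0 10;0 0 0 0 0 0 10;0 0 0 0 0 0 10",
)

```text
time: 9.4
position: [0.6728, 0.0659, 0.1042]
tool_rot: [0.471, 0.525, -0.524, -0.477]
ft_force: [1.4, 2.6, -7.0]
grip_width: 0.0233
```

```bash
python3 see.py w11 divider_hole
python3 - <<'E'
import cv2
cv2.imwrite('pics/w11z.png',cv2.resize(cv2.imread('pics/w11.png')[170:250,200:460],None,fx=3,fy=3,interpolation=cv2.INTER_CUBIC))
from h import *
c=cam('top');cv2.imwrite('pics/t11.png',cv2.resize(c['image'][130:290,140:480],None,fx=2.35,fy=2.35,interpolation=cv2.INTER_CUBIC))
E
```

```text
[[-0.1021 -0.0055 -0.9948  0.6728]
 [ 0.9947  0.0069 -0.1021  0.0659]
 [ 0.0074 -1.      0.0048  0.1042]
 [ 0.      0.      0.      1.    ]]
divider_hole 0.87 [0.634  0.0626 0.0634] [318. 161.]
```

View pics/w11z.png

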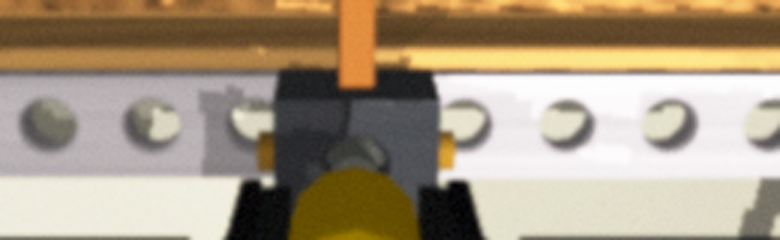

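View pics/t11.png

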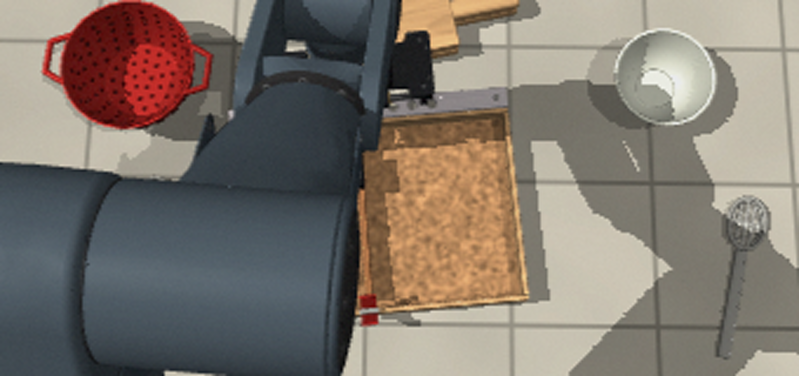

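play_rows(
  moves="0 0 -4 0 0 0 10;0 0 -5 0 0 0 10;0 0 -5 0 0 0 10;0 0 -5 0 0 0 10;0 0 0 0 0 0 10",
)

```text
time: 10.05
position: [0.6736, 0.0659, 0.0949]
tool_rot: [0.472, 0.526, -0.524, -0.475]
ft_force: [0.3, 1.8, -6.3]
grip_width: 0.0234
```

play_rows(
  moves="0 0 -5 0 0 0 10;0 0 -5 0 0 0 10;0 0 -4 0 0 0 10;0 0 0 0 0 0 10",
)

```text
time: 10.45
position: [0.6751, 0.0662, 0.0864]
tool_rot: [0.473, 0.527, -0.524, -0.474]
ft_force: [0.7, 2.8, -8.1]
grip_width: 0.0232
```

```bash
python3 see.py w12 pin_grip
```

```text
[[-0.1042  0.0026 -0.9945  0.6752]
 [ 0.9945  0.0049 -0.1042  0.0662]
 [ 0.0046 -1.     -0.0031  0.0865]
 [ 0.      0.      0.      1.    ]]
pin_grip 0.77 [0.6691 0.0646 0.1134] [315. 260.]
```

View pics/w12.png

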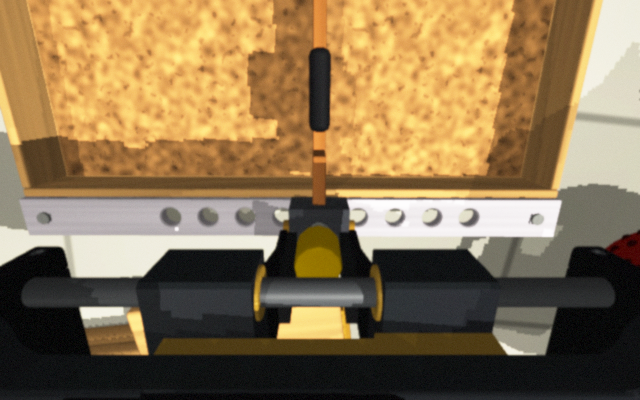

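play_rows(
  moves="0 0 -6 0 0 0 10;0 0 -5 0 0 0 10;0 0 0 0 0 0 10;0 0 0 0 0 0 10",
)

```text
time: 10.95
position: [0.6757, 0.0664, 0.0799]
tool_rot: [0.473, 0.528, -0.523, -0.473]
ft_force: [0.3, 1.6, -0.4]
grip_width: 0.0232
```

play_rows(
  moves="0 0 -5 0 0 0 10;0 0 -3 0 0 0 10;0 0 0 0 0 0 10;0 0 0 0 0 0 10",
)

```text
time: 11.35
position: [0.6757, 0.0664, 0.0805]
tool_rot: [0.473, 0.528, -0.524, -0.473]
ft_force: [-1.5, 2.9, -0.1]
grip_width: 0.0228
```

```bash
python3 see.py w13 pin_grip
```

```text
[[-0.1057  0.0043 -0.9944  0.6757]
 [ 0.9944  0.0041 -0.1057  0.0664]
 [ 0.0036 -1.     -0.0047  0.0803]
 [ 0.      0.      0.      1.    ]]
pin_grip 0.72 [0.6716 0.0652 0.1027] [316. 259.]
```

View pics/w13.png

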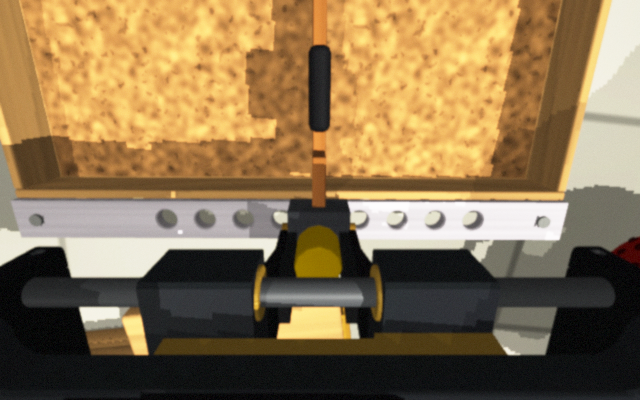

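play_rows(
  moves="0 0 0 0 0 0 60;0 0 0 0 0 0 60;0 0 0 0 0 0 60;0 0 0 0 0 0 60;0 0 30 0 0 0 60;0 0 40 0 0 0 60;-20 0 40 0 0 0 60;-20 0 40 0 0 0 60;0 0 0 0 0 0 60",
)

```text
time: 12.35
position: [0.6365, 0.0623, 0.2304]
tool_rot: [0.475, 0.527, -0.525, -0.471]
ft_force: [1.5, -0.5, 0.6]
grip_width: 0.06
```

```bash
python3 see.py w14 pin_grip divider_hole
```

```text
[[-0.1051  0.0019 -0.9945  0.6361]
 [ 0.9945 -0.001  -0.1051  0.0622]
 [-0.0012 -1.     -0.0017  0.2277]
 [ 0.      0.      0.      1.    ]]
pin_grip 0.86 [0.6707 0.0647 0.1061] [316. 218.]
divider_hole 0.59 [0.6009 0.0605 0.0621] [320. 138.]
```

View pics/w14.png

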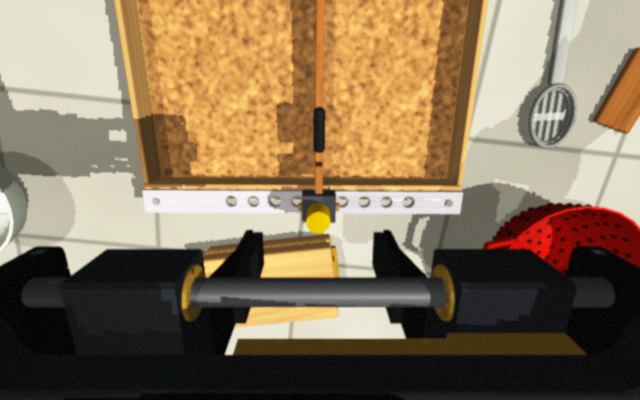

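play_rows(
  moves="-23 42 0 0 0 0.01 60;-23 42 0 0 0 0.01 60;-23 42 0 0 0 0.01 60;-23 42 -5 0 0 0 60;-23 42 -10 0 0 0 60;-20 32 -12 0 0 0 60;0 0 0 0 0 0 60;0 0 0 0 0 0 60;0 0 0 0 0 0 60",
)

```text
time: 13.4
position: [0.4927, 0.3069, 0.1778]
tool_rot: [-0.461, -0.523, 0.54, 0.472]
ft_force: [0.2, -0.6, -0.5]
grip_width: 0.0598
```

```bash
cat > ut.py <<'E'
import sys
from h import *
# find utensil masks in wrist image, print world axis
c=cam(sys.argv[1]); save(c,sys.argv[2]); T=toolT(); print('tcp',T[:3,3].round(4),'tool yaw',np.arctan2(-T[0,0],T[1,0]).round(3),'ty',T[:3,1].round(4))
for q in sys.argv[3:]:
    for r in vision.cut_out(c,q)[:3]:
        m=r['pixels']; v,u=np.nonzero(m)
        if len(u)<50: continue
        P=np.array([px(c,a,b,.006)[:2] for a,b in zip(u[::3],v[::3])]); mu=P.mean(0); e,V=np.linalg.eigh(np.cov((P-mu).T)); d=V[:,1]; d=d*np.sign(d[0]); s=(P-mu)@d; t=(P-mu)@np.array([-d[1],d[0]])
        lo,hi=np.percentile(s,[.3,99.7]); a=mu+lo*d; b=mu+hi*d
        # handle axis
        k=s<lo+.5*(hi-lo); pf=np.polyfit(s[k],t[k],1); n=np.array([-d[1],d[0]])
        dd=d+pf[0]*n; dd/=np.linalg.norm(dd)
        f=lambda x: mu+x*d+np.polyval(pf,x)*n
        print(q,round(r['p'],2),'len',round(hi-lo,4),'px',u.min(),u.max(),v.min(),v.max(),'yaw',np.arctan2(dd[1],dd[0]).round(3),'mid(axis)',f((lo+hi)/2).round(4),'from handle end+105',f(lo+.105).round(4),'end',f(hi).round(4))
E
python3 ut.py wrist w15 spoon1 spatula1
```

```text
tcp [0.4932 0.3066 0.178 ] tool yaw 0.13 ty [-0.0271 -0.0088 -0.9996]Traceback (most recent call last):
  File "ut.py", line 6, in <module>
    for r in vision.cut_out(c,q)[:3]:
             ~~~~~~~~~~~~~~^^^^^
ValueError: it knows: bowl, clip1_mark, clip2_mark, clip3_mark, colander, divider, divider_grip, divider_hole, pin_grip, pin_tip, spatula1_end, spatula1_mid, spatula2_end, spatula2_mid, spoon1_end, spoon1_mid, sp
```

View pics/w15.png

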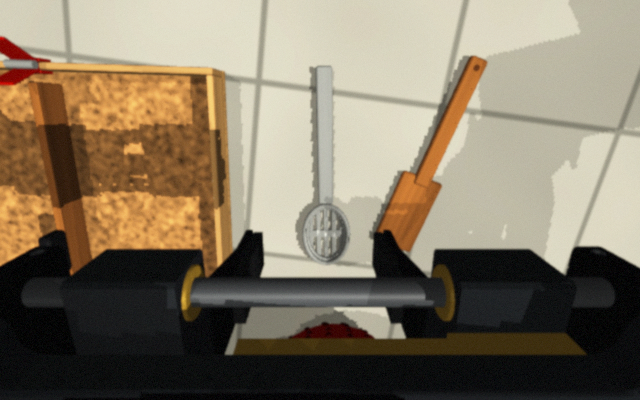

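```bash
python3 ut.py wrist w16 spoon1_mid spatula1_mid
python3 - <<'E'
from h import *
c=cam('wrist'); print(px(c,322,67,.008),px(c,327,263,.005))
E
```

```text
tcp [0.4936 0.3065 0.1785] tool yaw 0.129 ty [-0.0263 -0.0085 -0.9996]
spoon1_mid 0.82 len 0.2106 px 302 350 65 265 yaw 0.159 mid(axis) [0.4885 0.3133] from handle end+105 [0.4882 0.3133] end [0.5924 0.33  ]
[0.38658076 0.29622981 0.008     ] [0.59468146 0.32958573 0.005     ]
```

play_rows(
  moves="7.5 9 -40 0.008 -0.026 0.03 50;0 0 -40 0 0 0 50;0 0 -40 0 0 0 50;0 0 -25 0 0 0 50;0 0 0 0 0 0 50;0 0 0 0 0 0 50;0 0 0 0 0 0 50",
  newtons=30,
)

```text
time: 14.35
position: [0.5107, 0.3135, 0.0366]
tool_rot: [0.464, 0.542, -0.531, -0.457]
ft_force: [0.1, 0.1, 0.2]
grip_width: 0.05
```

```bash
python3 ut.py wrist w17 spoon1_mid
```

```text
tcp [0.5112 0.3137 0.0371] tool yaw 0.152 ty [ 0.02    0.0065 -0.9998]
spoon1_mid 0.85 len 0.21 px 285 360 0 333 yaw 0.152 mid(axis) [0.4903 0.3137] from handle end+105 [0.4903 0.3137] end [0.5941 0.3297]
```

View pics/w17.png

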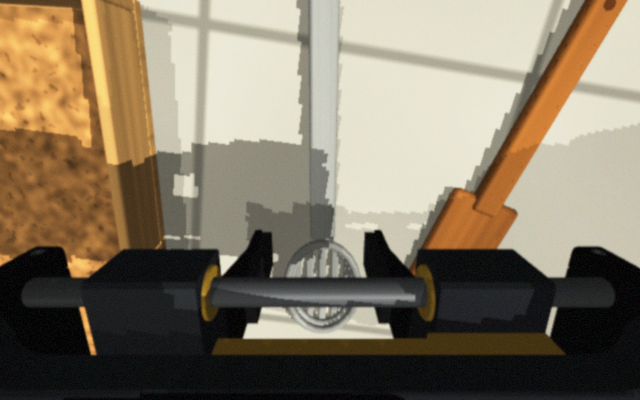

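play_rows(
  moves="-9 2 0 -0.005 0.018 0.003 50;0 0 0 0 0 0 50;0 0 -10 0 0 0 50;0 0 -10 0 0 0 50;0 0 -8 0 0 0 50;0 0 0 0 0 0 50;0 0 0 0 0 0 50",
)

```text
time: 15.15
position: [0.5027, 0.317, 0.0097]
tool_rot: [0.46, 0.54, -0.535, -0.459]
ft_force: [0.0, 0.4, 0.8]
grip_width: 0.0501
```

```bash
python3 ut.py wrist w18 spoon1_mid
```

```text
tcp [0.5026 0.317  0.0097] tool yaw 0.156 ty [ 0.0054  0.0032 -1.    ]
spoon1_mid 0.74 len 0.185 px 271 358 0 338 yaw 0.151 mid(axis) [0.4761 0.3113] from handle end+105 [0.4885 0.3132] end [0.5675 0.3252]
```

View pics/w18.png

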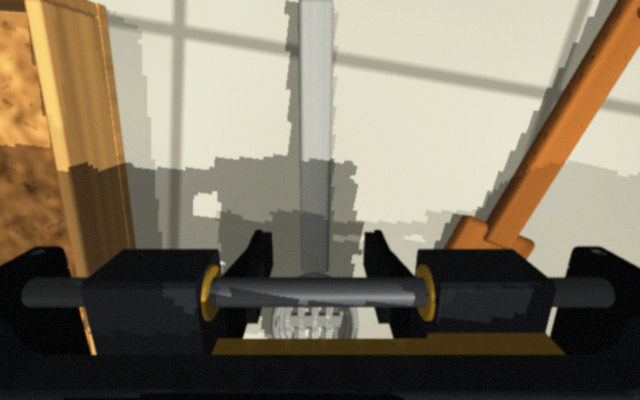

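Lower 6 mm and close.

play_rows(
  moves="0 -1 -6 0 0.005 0 50;0 0 0 0 0 0 50;0 0 0 0 0 0 5;0 0 0 0 0 0 5;0 0 0 0 0 0 5;0 0 0 0 0 0 5;0 0 0 0 0 0 5;0 0 0 0 0 0 5",
)

```text
time: 16.05
position: [0.5036, 0.3162, 0.0044]
tool_rot: [0.459, 0.539, -0.536, -0.46]
ft_force: [0.5, -0.2, -1.4]
grip_width: 0.0149
```

play_rows(
  moves="0 0 20 0 0 0 5;0 0 20 0 0 0 5;0 0 20 0 0 0 5;0 0 20 0 0 0 5;0 0 20 0 0 0 5;0 0 10 0 0 0 5;0 0 0 0 0 0 5;0 0 0 0 0 0 5",
)

```text
time: 16.85
position: [0.5007, 0.3151, 0.1161]
tool_rot: [-0.458, -0.537, 0.538, 0.461]
ft_force: [0.9, -0.4, -0.4]
grip_width: 0.0155
```

```bash
python3 see.py w19; python3 -c "
from h import *
c=cam('scene');save(c,'s19')"
```

```text
[[-0.1553 -0.0035 -0.9879  0.5006]
 [ 0.9879  0.0019 -0.1553  0.3151]
 [ 0.0025 -1.      0.0032  0.1159]
 [ 0.      0.      0.      1.    ]]
```

View pics/w19.png

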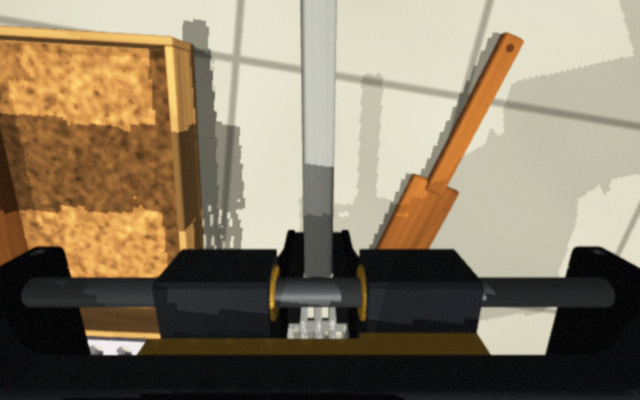

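View pics/s19.png

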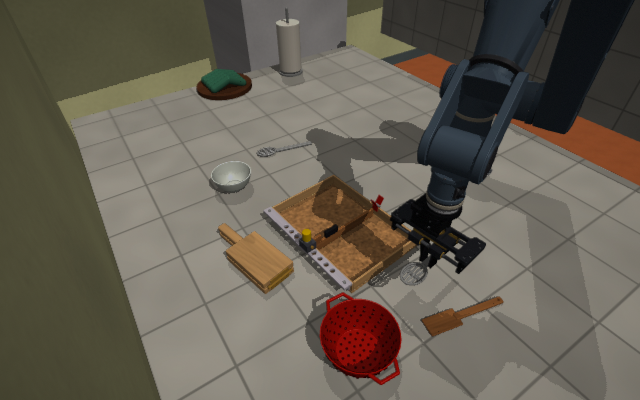

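play_rows(
  moves="0 -10 20 0 0 0 5;4 -35 10 0 0 -0.01 5;7 -40 0 0 0 -0.01 5;7 -40 0 0 0 -0.01 5;7 -40 0 0 0 -0.01 5;7 -40 0 0 0 -0.01 5;7 -40 0 0 0 0 5;7 -40 0 0 0 0 5;5 -30 0 0 0 0 5;0 0 0 0 0 0 5;0 0 0 0 0 0 5;0 0 0 0 0 0 5",
)

```text
time: 18.15
position: [0.5462, -0.0111, 0.1341]
tool_rot: [-0.466, -0.521, 0.531, 0.479]
ft_force: [-0.4, -0.2, -1.0]
grip_width: 0.0151
```

```bash
python3 ut.py wrist w20
```

```text
tcp [ 0.546  -0.0107  0.1341] tool yaw 0.107 ty [-0.0234  0.0027 -0.9997]
```

View pics/w20.png

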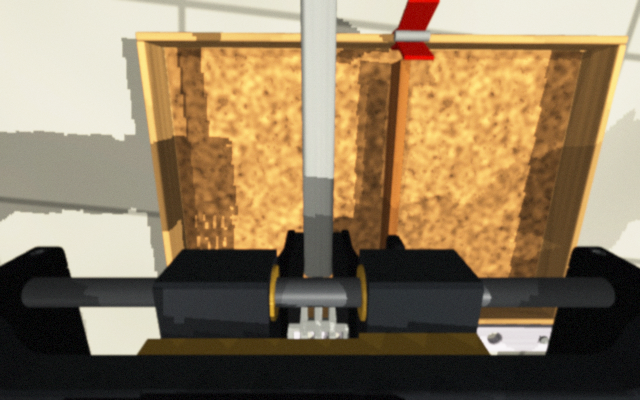

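Run:
```python
from h import *
c=cam('wrist');save(c,'w21'); cv2.imwrite('pics/w21z.png',cv2.resize(c['image'][0:90,340:500],None,fx=5,fy=5,interpolation=cv2.INTER_CUBIC))
for u,v,z in[(139,38,.04),(625,42,.04),(413,37,.044),(404,60,.039),(393,240,.039)]: print(px(c,u,v,z).round(4))
```

```text
[ 0.4403 -0.1512  0.04  ]
[0.4052 0.2008 0.04  ]
[0.4192 0.045  0.044 ]
[0.4344 0.0425 0.039 ]
[0.5783 0.0589 0.039 ]
```

View pics/w21z.png

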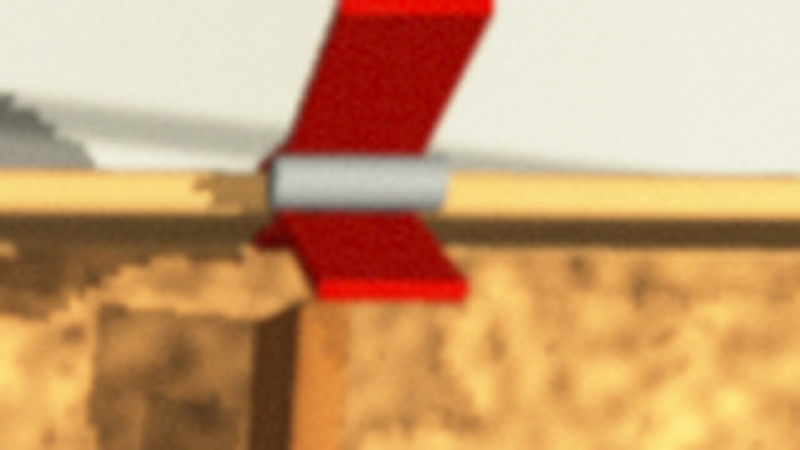

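play_rows(
  moves="14 3 -20 -0.002 -0.023 0 5;0 0 -25 0 0 0 5;0 0 -25 0 0 0 5;0 0 -10 0 0 0 5;0 0 0 0 0 0 5;0 0 0 0 0 0 5",
)

```text
time: 18.85
position: [0.5608, -0.0003, 0.0537]
tool_rot: [0.471, 0.53, -0.528, -0.469]
ft_force: [1.1, -0.2, -0.1]
grip_width: 0.0153
```

```bash
python3 ut.py wrist w22;python3 -c "
from h import *
c=cam('scene');save(c,'s22');cv2.imwrite('pics/s22z.png',cv2.resize(c['image'][150:320,220:460],None,fx=3.3,fy=3.3))"
```

```text
tcp [ 5.609e-01 -4.000e-04  5.390e-02] tool yaw 0.118 ty [ 4.4e-03  6.0e-04 -1.0e+00]
```

View pics/w22.png

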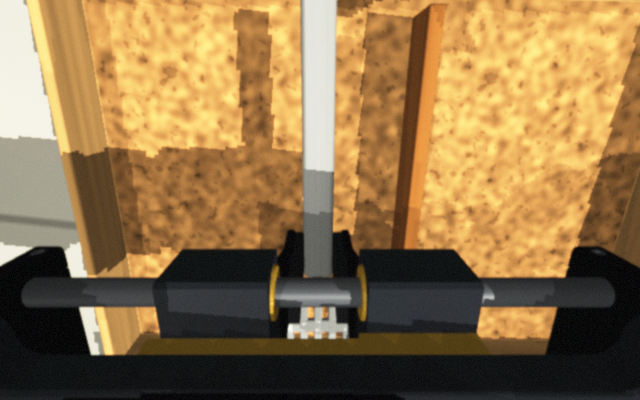

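View pics/s22z.png

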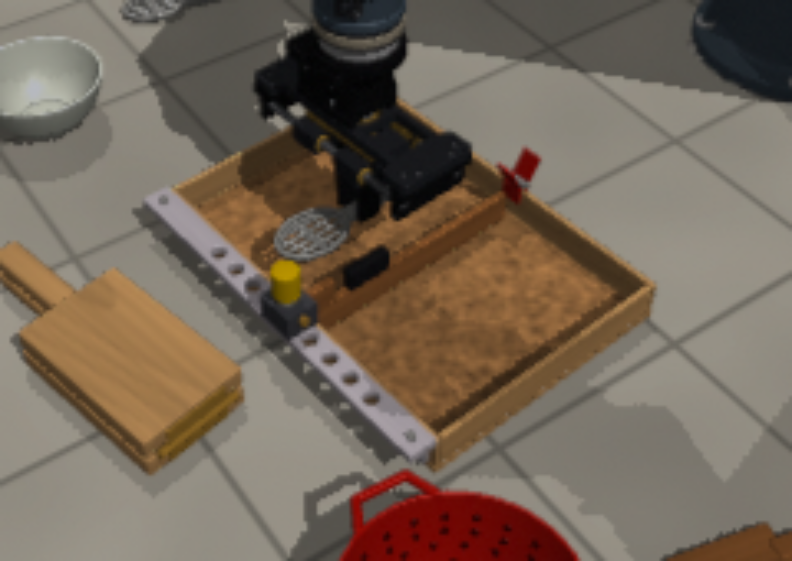

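play_rows(
  moves="0 -9 0 0 0.004 -0.013 5;0 0 -12 0 0 0 5;0 0 -12 0 0 0 5;0 0 -8 0 0 0 5;0 0 0 0 0 0 5;0 0 0 0 0 0 5",
)

```text
time: 19.55
position: [0.5628, -0.0115, 0.0216]
tool_rot: [0.475, 0.526, -0.524, -0.472]
ft_force: [0.6, -0.3, -0.6]
grip_width: 0.015
```

```bash
python3 ut.py wrist w23;python3 -c "
from h import *
c=cam('scene');cv2.imwrite('pics/s23z.png',cv2.resize(c['image'][150:320,220:460],None,fx=3.3,fy=3.3))"
```

```text
tcp [ 0.5627 -0.0115  0.0216] tool yaw 0.102 ty [ 5.2e-03 -8.0e-04 -1.0e+00]
```

View pics/s23z.png

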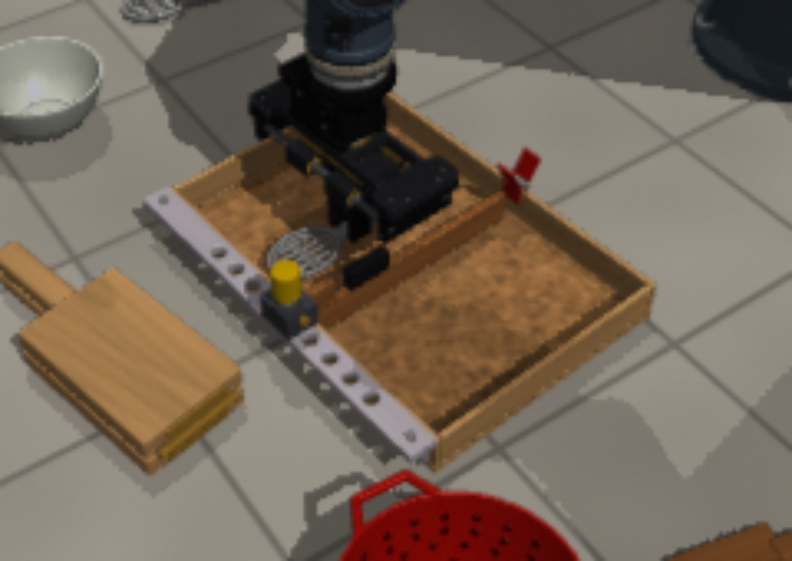

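play_rows(
  moves="-2 0 -6 0 0.004 0 5;0 0 -5 0 0 0 5;0 0 0 0 0 0 5;0 0 0 0 0 0 5",
)

```text
time: 20.05
position: [0.5612, -0.0113, 0.0105]
tool_rot: [0.475, 0.525, -0.525, -0.473]
ft_force: [-0.2, -0.4, -0.2]
grip_width: 0.0154
```

play_rows(
  moves="0 0 -1 0 0 0 5;0 0 0 0 0 0 36;0 0 0 0 0 0 36;0 0 0 0 0 0 36;0 0 15 0 0 0 36;0 0 30 0 0 0 36;0 0 40 0 0 0 36;0 0 40 0 0 0 50;0 0 40 0 0 0 50;0 0 0 0 0 0 50;0 0 0 0 0 0 50",
)

```text
time: 21.15
position: [0.5606, -0.0111, 0.1871]
tool_rot: [0.476, 0.526, -0.524, -0.471]
ft_force: [-0.4, 0.3, -0.5]
grip_width: 0.0497
```

```bash
python3 ut.py wrist w24 spoon1_mid
```

```text
tcp [ 0.5611 -0.0112  0.1872] tool yaw 0.103 ty [ 0.0078 -0.0023 -1.    ]
spoon1_mid 0.92 len 0.2159 px 295 341 46 249 yaw 0.102 mid(axis) [ 0.5474 -0.0127] from handle end+105 [ 0.5445 -0.013 ] end [ 0.6548 -0.0017]
```

View pics/w24.png

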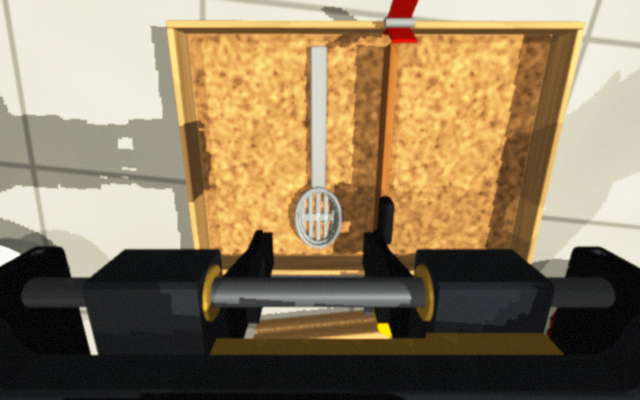

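play_rows(
  moves="-15 28 20 0 -0.004 0 50;-15 29 20 0 0 0 50;0 0 0 0 0 0 50;0 0 0 0 0 0 50;0 0 0 0 0 0 50;0 0 0 0 0 0 50",
)

```text
time: 21.85
position: [0.5261, 0.046, 0.2188]
tool_rot: [-0.473, -0.523, 0.526, 0.476]
ft_force: [0.9, 0.6, 0.3]
grip_width: 0.0504
```

```bash
python3 ut.py wrist w25; python3 -c "
import cv2
a=cv2.imread('pics/w25.png')
cv2.imwrite('pics/w25z.png',cv2.resize(a[40:270,230:420],None,fx=2.6,fy=2.6,interpolation=cv2.INTER_CUBIC)); cv2.imwrite('pics/w25y.png',cv2.resize(a[0:130,240:400],None,fx=4.5,fy=4.5,interpolation=cv2.INTER_CUBIC))"
```

```text
tcp [0.526  0.0459 0.2187] tool yaw 0.1 ty [-6.9e-03 -2.0e-04 -1.0e+00]
```

View pics/w25.png

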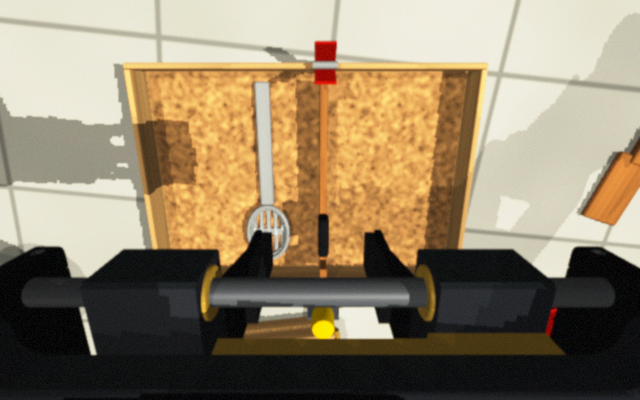

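View pics/w25y.png

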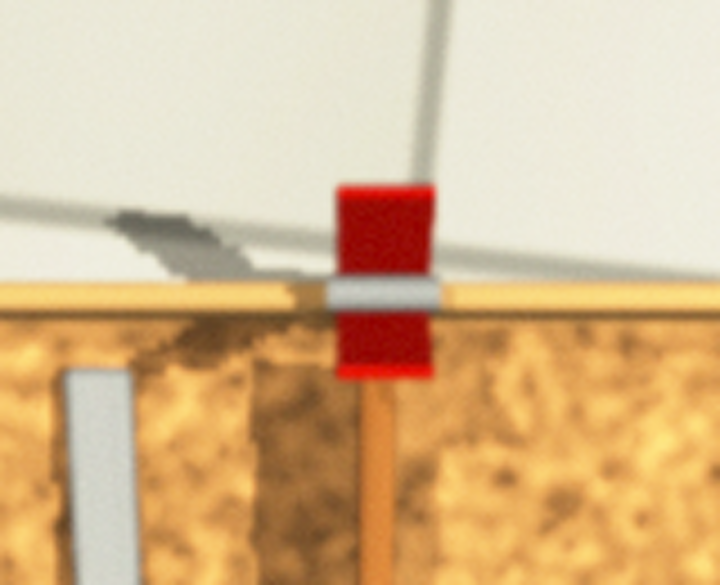

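play_rows(
  moves="-5 40 0 0 0 -0.04 50;-5 40 0 0 0 -0.04 50;-5 40 0 0 0 -0.04 50;-5 40 0 0 0 -0.04 50;-5 40 0 0 0 -0.04 50;-5 40 -5 0 0 -0.04 50;-5 40 -10 0 0 -0.04 50;-5 40 -10 0 0 -0.04 50;-5 40 -5 0 0 -0.02 50;0 0 0 0 0 0 50;0 0 0 0 0 0 50;0 0 0 0 0 0 50",
)

```text
time: 23.1
position: [0.4847, 0.4107, 0.1789]
tool_rot: [-0.561, -0.424, 0.432, 0.565]
ft_force: [-0.0, 0.3, 0.1]
grip_width: 0.05
```

```bash
python3 ut.py wrist w26 spatula1_mid
```

```text
tcp [0.4849 0.4102 0.179 ] tool yaw -0.271 ty [-0.012  -0.0028 -0.9999]
```

View pics/w26.png

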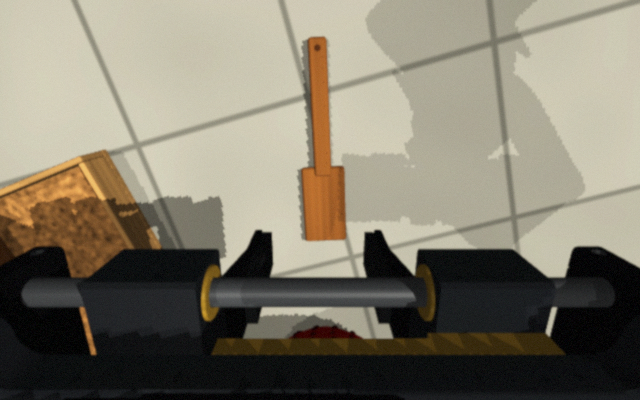

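```bash
python3 ut.py wrist w27 spatula2_mid spatula1_end
python3 - <<'E'
from h import *
c=cam('wrist'); a=px(c,317,37,.009)[:2];b=px(c,325,239.5,.006)[:2]; d=b-a; print(a,b,np.linalg.norm(d),np.arctan2(d[1],d[0]),(a+b)/2)
a=px(c,317,38,.009)[:2];b=px(c,322.5,166,.009)[:2]; d=b-a; print(a,b,np.linalg.norm(d),np.arctan2(d[1],d[0]))
E
```

```text
tcp [0.4851 0.4102 0.1796] tool yaw -0.271 ty [-0.0113 -0.0022 -0.9999]
spatula2_mid 0.59 len 0.208 px 300 346 36 240 yaw -0.222 mid(axis) [0.4595 0.4207] from handle end+105 [0.4605 0.4205] end [0.561  0.3979]
[0.35846395 0.44495037] [0.56112986 0.39759012] 0.20812607780657183 -0.22956667700629058 [0.4597969  0.42127025]
[0.35928659 0.44472021] [0.47834443 0.41736921] 0.12215910783601369 -0.22581070899192282
```

play_rows(
  moves="-12 9 -40 0.002 -0.012 0.045 50;-5 0 -40 0 0 0 50;0 0 -40 0 0 0 50;0 0 -20 0 0 0 50;0 0 0 0 0 0 50;0 0 0 0 0 0 50;0 0 0 0 0 0 50",
)

```text
time: 24.1
position: [0.473, 0.4192, 0.042]
tool_rot: [0.555, 0.445, -0.434, -0.553]
ft_force: [0.7, 0.7, 0.2]
grip_width: 0.05
```

```bash
python3 ut.py wrist w28 spatula2_mid
```

```text
tcp [0.4734 0.4194 0.0424] tool yaw -0.229 ty [ 0.0146  0.0077 -0.9999]
spatula2_mid 0.71 len 0.209 px 281 348 18 334 yaw -0.225 mid(axis) [0.4593 0.4209] from handle end+105 [0.4598 0.4208] end [0.5612 0.3977]
```

View pics/w28.png

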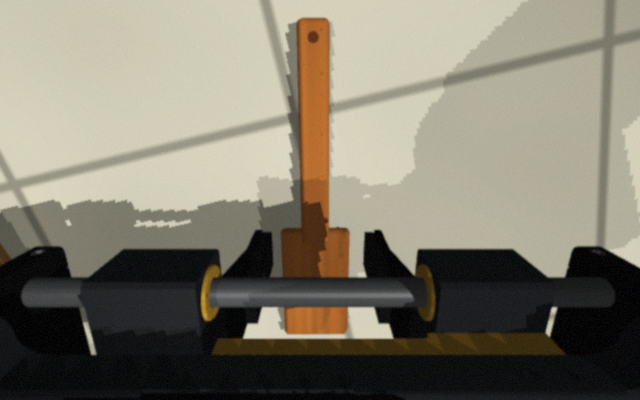

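play_rows(
  moves="-6.5 0 0 -0.006 0.014 0.003 50;0 0 -12 0 0 0 50;0 0 -12 0 0 0 50;0 0 -10 0 0 0 50;0 0 0 0 0 0 50;0 0 0 0 0 0 50",
)

```text
time: 24.8
position: [0.4676, 0.4205, 0.0081]
tool_rot: [-0.553, -0.442, 0.439, 0.553]
ft_force: [0.6, 0.3, -0.6]
grip_width: 0.0499
```

```bash
python3 ut.py wrist w29 spatula2_mid
```

```text
tcp [0.4674 0.4203 0.0081] tool yaw -0.226 ty [ 0.0032  0.0037 -1.    ]
spatula2_mid 0.85 len 0.1764 px 275 355 17 339 yaw -0.224 mid(axis) [0.4434 0.4249] from handle end+105 [0.4598 0.4211] end [0.5294 0.4052]
```

View pics/w29.png

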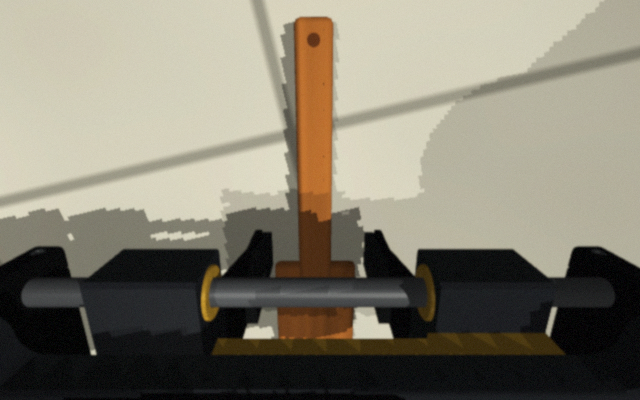

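play_rows(
  moves="-1 -0.5 -4 0 0.003 0 50;0 0 0 0 0 0 50;0 0 0 0 0 0 5;0 0 0 0 0 0 5;0 0 0 0 0 0 5;0 0 0 0 0 0 5;0 0 0 0 0 0 5;0 0 0 0 0 0 5",
)

```text
time: 25.7
position: [0.4673, 0.4204, 0.0054]
tool_rot: [-0.552, -0.442, 0.439, 0.554]
ft_force: [-0.6, -0.6, -1.2]
grip_width: 0.0173
```

play_rows(
  moves="0 0 20 0 0 0 5;0 0 25 0 0 0 5;0 0 25 0 0 0 5;0 0 25 0 0 0 5;0 0 25 0 0 0 5;0 0 10 0 0 0 5;0 0 0 0 0 0 5;0 0 0 0 0 0 5",
)

```text
time: 26.5
position: [0.4648, 0.4186, 0.1371]
tool_rot: [-0.552, -0.44, 0.441, 0.554]
ft_force: [-0.4, -0.1, -0.8]
grip_width: 0.0171
```

```bash
python3 ut.py wrist w30 spatula2_mid
```

```text
tcp [0.4646 0.4185 0.1368] tool yaw -0.226 ty [-0.0031  0.0016 -1.    ]
spatula2_mid 0.93 len 0.3139 px 285 349 17 338 yaw -0.228 mid(axis) [0.4833 0.4148] from handle end+105 [0.4327 0.4266] end [0.6362 0.3793]
```

View pics/w30.png

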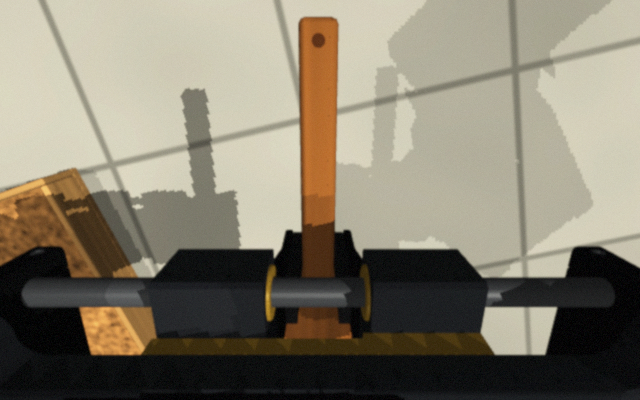

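play_rows(
  moves="9 -36 0 0 0 0.041 5;9 -36 0 0 0 0.041 5;9 -36 0 0 0 0.041 5;9 -36 0 0 0 0.041 5;9 -36 0 0 0 0.041 5;9 -36 0 0 0 0.041 5;9 -36 0 0 0 0.041 5;9 -36 0 0 0 0.041 5;0 0 0 0 0 0 5;0 0 0 0 0 0 5;0 0 0 0 0 0 5",
)

```text
time: 27.7
position: [0.5309, 0.1195, 0.1224]
tool_rot: [-0.464, -0.521, 0.536, 0.475]
ft_force: [0.0, -0.3, -0.4]
grip_width: 0.0168
```

```bash
python3 ut.py wrist w31
```

```text
tcp [0.5306 0.1199 0.1224] tool yaw 0.119 ty [-0.0258 -0.0052 -0.9997]
```

View pics/w31.png

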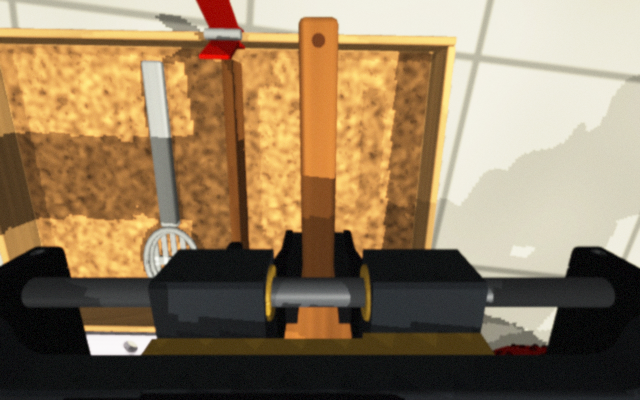

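Correct position and descend partway.

play_rows(
  moves="5 5 -20 0.005 -0.025 -0.013 5;0 5 -20 0 0 0 5;0 0 -20 0 0 0 5;0 0 -15 0 0 0 5;0 0 0 0 0 0 5;0 0 0 0 0 0 5;0 0 0 0 0 0 5",
)

```text
time: 28.45
position: [0.5338, 0.1392, 0.0457]
tool_rot: [0.47, 0.529, -0.528, -0.47]
ft_force: [-0.5, -0.2, 0.7]
grip_width: 0.0174
```

```bash
python3 ut.py wrist w32
```

```text
tcp [0.5341 0.1391 0.0459] tool yaw 0.117 ty [ 0.0021  0.0014 -1.    ]
```

View pics/w32.png

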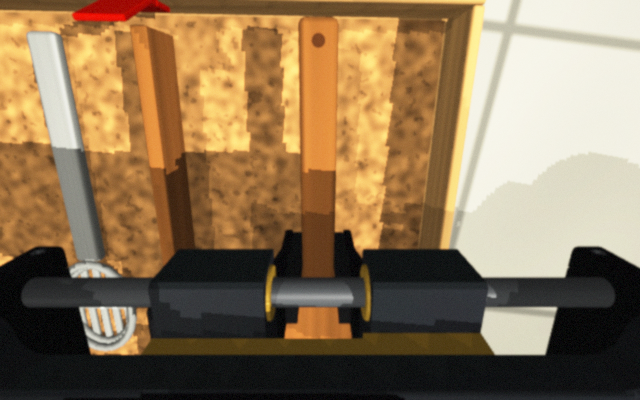

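play_rows(
  moves="4 -3 -4 0 0 -0.013 5;0 0 -12 0 0 0 5;0 0 -10 0 0 0 5;0 0 -5 0 0 0 5;0 0 0 0 0 0 5;0 0 0 0 0 0 5",
)

```text
time: 29.1
position: [0.5398, 0.1356, 0.0136]
tool_rot: [0.475, 0.527, -0.523, -0.473]
ft_force: [-0.3, -0.5, -0.6]
grip_width: 0.017
```

```bash
python3 ut.py wrist w33
```

```text
tcp [0.5397 0.1356 0.0137] tool yaw 0.102 ty [ 0.0053  0.0015 -1.    ]
```

View pics/w33.png

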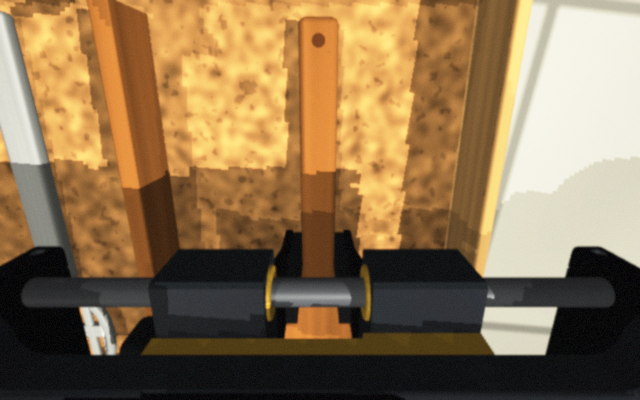

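play_rows(
  moves="0 0 -2.5 0 0.004 0 5;0 0 0 0 0 0 5;0 0 0 0 0 0 38;0 0 0 0 0 0 38;0 0 0 0 0 0 38;0 0 15 0 0 0 38;0 0 30 0 0 0 38;0 0 40 0 0 0 38;0 0 40 0 0 0 50;0 0 40 0 0 0 50;0 0 0 0 0 0 50;0 0 0 0 0 0 50",
)

```text
time: 30.35
position: [0.5387, 0.1356, 0.1826]
tool_rot: [0.474, 0.526, -0.524, -0.474]
ft_force: [0.6, 0.7, -0.8]
grip_width: 0.0494
```

```bash
python3 ut.py wrist w34 spatula1_mid
```

```text
tcp [0.5392 0.1356 0.1826] tool yaw 0.102 ty [ 0.0027  0.0015 -1.    ]
```

View pics/w34.png

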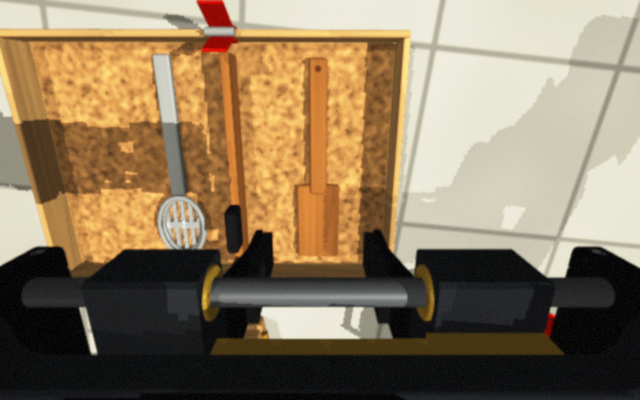

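play_rows(
  moves="-4 -40 5 0 0 -0.022 50;-4 -40 5 0 0 -0.022 50;-4 -40 5 0 0 -0.022 50;-4 -40 5 0 0 -0.022 50;-4 -40 0 0 0 -0.022 50;-4 -40 0 0 0 -0.022 50;-4 -40 0 0 0 -0.022 50;-4 -40 0 0 0 -0.022 50;-4 -40 0 0 0 -0.022 50;-4 -40 0 0 0 -0.022 50;-4 -40 0 0 0 -0.022 50;-4 -40 0 0 0 -0.022 50;-4 -40 0 0 0 -0.022 50;-4 -36 0 0 0 -0.022 50;0 0 0 0 0 0 50;0 0 0 0 0 0 50;0 0 0 0 0 0 50",
)

```text
time: 32.15
position: [0.463, -0.4335, 0.1695]
tool_rot: [-0.531, -0.44, 0.445, 0.571]
ft_force: [-0.0, 0.3, -0.4]
grip_width: 0.0501
```

```bash
python3 ut.py wrist w35 spoon1_mid
```

```text
tcp [ 0.4629 -0.4328  0.1694] tool yaw -0.217 ty [-0.0409  0.0402 -0.9984]
```

View pics/w35.png

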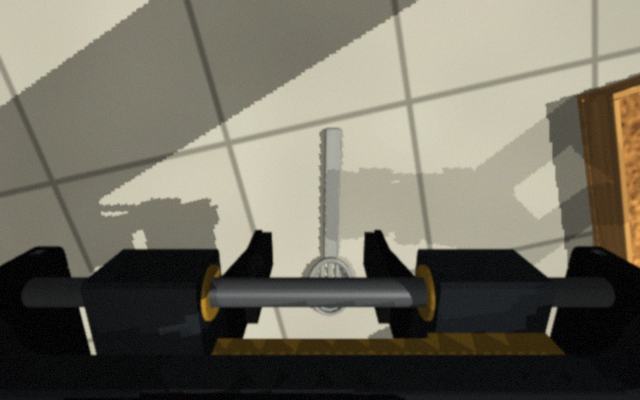

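play_rows(
  moves="30 0 10 -0.04 -0.041 0 50;0 0 0 0 0 0 50;0 0 0 0 0 0 50;0 0 0 0 0 0 50",
)

```text
time: 32.65
position: [0.4941, -0.4276, 0.1798]
tool_rot: [-0.549, -0.445, 0.445, 0.55]
ft_force: [-1.3, 0.5, -0.2]
grip_width: 0.0502
```

```bash
python3 ut.py wrist w36 spoon1_mid spoon1_end
```

```text
tcp [ 0.4938 -0.4275  0.1796] tool yaw -0.21 ty [-0.0016  0.0022 -1.    ]
```

```bash
python3 ut.py wrist w37 spoon2_mid spoon2_end
python3 - <<'E'
from h import *
c=cam('wrist')
for q in('spoon1_mid','spoon1_end'):find(c,q)
c=cam('top')
for q in('spoon1_mid','spatula1_mid'):find(c,q)
E
```

```text
tcp [ 0.4937 -0.4284  0.1795] tool yaw -0.211 ty [-0.0012  0.0016 -1.    ]
spoon2_end 0.91 len 0.2072 px 300 345 91 277 yaw -0.237 mid(axis) [ 0.5173 -0.4268] from handle end+105 [ 0.5187 -0.4271] end [ 0.618  -0.4511]
spoon1_mid 0.69 [ 0.5775 -0.0094  0.0136] [315. 209.]
```

```bash
python3 - <<'E'
from h import *
c=cam('wrist')
Tt=np.array(c['T_tool_cam'])
T=np.eye(4); y=np.array([-0.0409,0.0402,-0.9984]); x=R.from_quat([-0.531,-0.44,0.445,0.571]).as_matrix(); T[:3,:3]=x; T[:3,3]=[.4629,-.4328,.1694]; print(x[:,1])
M=T@Tt; c2=dict(origin=M[:3,3],rotation=M[:3,:3],intrinsics=c['intrinsics'])
a=px(c2,331,129,.008)[:2]; b=px(c2,329,313,.004)[:2]; print(a,b,np.linalg.norm(b-a),(a+b)/2,np.arctan2(*(b-a)[::-1]))
for q in('spoon1_mid','spoon1_end'):find(c,q)
E
python3 ut.py wrist w38 spoon2_end spoon1_mid
```

```text
[-0.04092527  0.0396698  -0.99837439]
[ 0.41478574 -0.40311672] [ 0.62026235 -0.44877858] 0.21048905475795812 [ 0.51752404 -0.42594765] -0.21867077340192997
tcp [ 0.4941 -0.4286  0.1797] tool yaw -0.211 ty [-6.0e-04  1.2e-03 -1.0e+00]
spoon2_end 0.87 len 0.2101 px 300 345 89 278 yaw -0.22 mid(axis) [ 0.5171 -0.4256] from handle end+105 [ 0.517  -0.4256] end [ 0.6196 -0.4485]
```

play_rows(
  moves="18 0 -35 0 0 -0.011 50;18 0 -35 0 0 0 50;0 0 -35 0 0 0 50;0 0 -25 0 0 0 50;0 0 0 0 0 0 50;0 0 0 0 0 0 50;0 0 0 0 0 0 50",
)

```text
time: 34.25
position: [0.5334, -0.4308, 0.0495]
tool_rot: [0.555, 0.441, -0.441, -0.55]
ft_force: [-0.2, 0.0, 0.4]
grip_width: 0.0502
```

```bash
python3 ut.py wrist w39 spoon2_end spoon1_mid
```

```text
tcp [ 0.5337 -0.4313  0.0501] tool yaw -0.223 ty [ 0.0061 -0.007  -1.    ]
spoon2_end 0.59 len 0.2122 px 284 353 14 328 yaw -0.227 mid(axis) [ 0.5183 -0.4259] from handle end+105 [ 0.5172 -0.4257] end [ 0.6216 -0.4498]
```

play_rows(
  moves="-3 2.5 -5 0.007 0.006 0 50;0 0 -14 0 0 0 50;0 0 -12 0 0 0 50;0 0 -9 0 0 0 50;0 0 0 0 0 0 50;0 0 0 0 0 0 50",
)

```text
time: 35.0
position: [0.5308, -0.4294, 0.0087]
tool_rot: [0.554, 0.441, -0.441, -0.552]
ft_force: [0.5, -0.2, -0.1]
grip_width: 0.0497
```

```bash
python3 ut.py wrist w40 spoon2_end spoon1_mid
```

```text
tcp [ 0.5306 -0.4292  0.0087] tool yaw -0.223 ty [ 0.0015 -0.0017 -1.    ]
spoon2_end 0.77 len 0.1833 px 273 361 1 338 yaw -0.226 mid(axis) [ 0.504  -0.4225] from handle end+105 [ 0.517  -0.4255] end [ 0.5933 -0.4431]
```

play_rows(
  moves="0 0 -5 0 0 0 50;0 0 0 0 0 0 50;0 0 0 0 0 0 5;0 0 0 0 0 0 5;0 0 0 0 0 0 5;0 0 0 0 0 0 5;0 0 0 0 0 0 5;0 0 0 0 0 0 5",
)

```text
time: 35.95
position: [0.532, -0.4305, 0.0058]
tool_rot: [0.555, 0.441, -0.441, -0.55]
ft_force: [1.0, 0.7, -0.7]
grip_width: 0.0149
```

play_rows(
  moves="0 0 20 0 0 0 5;0 0 25 0 0 0 5;0 0 25 0 0 0 5;0 0 25 0 0 0 5;0 0 25 0 0 0 5;0 0 10 0 0 0 5;0 0 0 0 0 0 5;0 0 0 0 0 0 5",
)

```text
time: 36.75
position: [0.5292, -0.4275, 0.1363]
tool_rot: [-0.552, -0.441, 0.441, 0.553]
ft_force: [0.0, -0.9, 0.0]
grip_width: 0.0149
```

```bash
cat > hold.py <<'E'
from h import *
# where is the handle end in the wrist image: gray spoon held; report mask and the end in tool frame assuming handle plane
c=cam('wrist'); T=toolT(); print('tcp',T[:3,3].round(4),'yaw',np.arctan2(-T[0,0],T[1,0]).round(3),'ty',T[:3,1].round(4))
for q in('spoon1_mid','spoon1_end','spatula1_mid'):
    for r in vision.cut_out(c,q)[:2]:
        v,u=np.nonzero(r['pixels']); print(q,round(r['p'],2),u.min(),u.max(),v.min(),v.max())
E
python3 hold.py
```

```text
tcp [ 0.5291 -0.4274  0.136 ] yaw -0.223 ty [-0.0013  0.0016 -1.    ]
```

play_rows(
  moves="4 38 0 0 0 0.036 5;4 38 0 0 0 0.036 5;4 38 0 0 0 0.036 5;4 38 0 0 0 0.036 5;4 38 0 0 0 0.036 5;4 38 0 0 0 0.036 5;4 38 0 0 0 0.036 5;4 38 0 0 0 0.036 5;4 25 0 0 0 0.036 5;0 0 0 0 0 0 5;0 0 0 0 0 0 5;0 0 0 0 0 0 5",
)

```text
time: 38.15
position: [0.5598, -0.0873, 0.125]
tool_rot: [-0.466, -0.525, 0.529, 0.477]
ft_force: [-0.1, -0.6, -0.2]
grip_width: 0.0146
```

```bash
python3 hold.py
```

```text
tcp [ 0.5599 -0.0877  0.125 ] yaw 0.109 ty [-0.015   0.0061 -0.9999]
spoon1_mid 0.61 370 424 52 249
spoon1_end 0.69 523 611 59 277
spoon1_end 0.58 371 424 52 249
```

Run:
```python
from h import *
c=cam('wrist')
for v in (20,60,120,180): print(v,[tuple(int(t) for t in c['image'][v,u]) for u in range(290,350,8)])
a=cv2.imread('pics/w20.png')
for v in (20,60,120,180): print(v,[tuple(int(t) for t in a[v,u]) for u in range(290,350,8)])
P=px(c,397,52,.012);Q=px(c,397,249,.008); print(P,Q)
r=[x for x in vision.cut_out(c,'spoon1_end')]
for x in r:
  vv,uu=np.nonzero(x['pixels']); print(x['p'],c['image'][x['pixels']].mean(0),uu.min(),uu.max())
```

```text
20 [(129, 207, 243), (126, 200, 241), (207, 217, 217), (208, 218, 218), (208, 218, 219), (206, 216, 214), (139, 201, 236), (137, 201, 235)]
60 [(90, 171, 233), (94, 177, 237), (205, 216, 215), (209, 219, 219), (209, 220, 219), (204, 215, 212), (94, 174, 235), (107, 198, 247)]
120 [(98, 182, 239), (110, 202, 248), (198, 211, 209), (211, 222, 222), (209, 220, 217), (204, 216, 213), (97, 178, 237), (86, 164, 227)]
180 [(107, 200, 247), (96, 176, 236), (130, 138, 137), (127, 135, 135), (124, 131, 129), (105, 114, 113), (92, 173, 233), (103, 188, 242)]
20 [(203, 224, 227), (187, 208, 211), (204, 215, 215), (206, 217, 217), (207, 217, 216), (203, 215, 215), (100, 108, 111), (160, 180, 183)]
60 [(118, 211, 251), (110, 200, 248), (204, 215, 215), (207, 218, 215), (208, 219, 216), (206, 216, 215), (62, 118, 176), (54, 105, 153)]
120 [(96, 180, 238), (102, 188, 243), (199, 212, 211), (208, 221, 218), (209, 220, 219), (203, 214, 213), (92, 172, 233), (115, 208, 250)]
180 [(84, 156, 221), (95, 174, 234), (130, 137, 136), (126, 133, 133), (125, 132, 131), (108, 114, 116), (88, 165, 230), (82, 157, 219)]
[ 0.44188204 -0.03691088  0.012     ] [ 0.61169819 -0.00567182  0.008     ]
0.75 [170.9869828  182.28847048 183.97373315] 371 426
```

play_rows(
  moves="5 5 -20 -0.006 -0.015 -0.004 5;0 4 -20 0 0 0 5;0 0 -20 0 0 0 5;0 0 -15 0 0 0 5;0 0 0 0 0 0 5;0 0 0 0 0 0 5;0 0 0 0 0 0 5",
)

```text
time: 39.15
position: [0.5675, -0.0827, 0.0505]
tool_rot: [0.477, 0.525, -0.523, -0.472]
ft_force: [0.2, 0.1, -1.4]
grip_width: 0.0147
```

```bash
python3 ut.py wrist w42 spoon1_end spoon1_mid
```

```text
tcp [ 0.5678 -0.0828  0.0507] tool yaw 0.099 ty [ 0.0083 -0.0029 -1.    ]
spoon1_end 0.69 len 0.146 px 411 461 15 249 yaw 0.1 mid(axis) [ 0.5122 -0.0145] from handle end+105 [ 0.5441 -0.0113] end [ 0.5849 -0.0072]
spoon1_mid 0.95 len 0.1464 px 411 461 15 249 yaw 0.097 mid(axis) [ 0.512  -0.0146] from handle end+105 [ 0.5436 -0.0115] end [ 0.5848 -0.0075]
spoon1_mid 0.56 len 0.243 px 494 619 3 355 yaw 0.088 mid(axis) [0.5476 0.0682] from handle end+105 [0.5312 0.0668] end [0.6687 0.0789]
```

play_rows(
  moves="0 2 -5 0.003 0.008 0.004 5;0 0 -12 0 0 0 5;0 0 -12 0 0 0 5;0 0 -5 0 0 0 5;0 0 0 0 0 0 5;0 0 0 0 0 0 5",
)

```text
time: 39.9
position: [0.568, -0.0804, 0.0141]
tool_rot: [0.474, 0.525, -0.525, -0.473]
ft_force: [-0.6, 0.2, -1.1]
grip_width: 0.0148
```

play_rows(
  moves="0 0 -2.5 0 0 0 5;0 0 0 0 0 0 5;0 0 0 0 0 0 36;0 0 0 0 0 0 36;0 0 0 0 0 0 36;0 0 15 0 0 0 36;0 0 30 0 0 0 36;0 0 40 0 0 0 36;-10 0 40 0 0 0 50;-10 0 40 0 0 0 50;0 0 20 0 0 0 50;0 0 0 0 0 0 50;0 0 0 0 0 0 50",
)

```text
time: 41.2
position: [0.547, -0.0803, 0.2108]
tool_rot: [0.476, 0.526, -0.524, -0.471]
ft_force: [0.2, -0.5, -1.3]
grip_width: 0.0498
```

```bash
python3 ut.py wrist w43 spoon1_end spoon1_mid spatula1_mid
```

```text
tcp [ 0.5472 -0.0803  0.2105] tool yaw 0.104 ty [ 0.0078 -0.0026 -1.    ]
spoon1_end 0.8 len 0.2038 px 353 396 71 249 yaw 0.111 mid(axis) [ 0.5421 -0.0116] from handle end+105 [ 0.5452 -0.0112] end [ 6.434e-01 -2.000e-04]
spoon1_end 0.71 len 0.0444 px 448 490 26 72 yaw -0.547 mid(axis) [0.4098 0.0565] from handle end+105 [0.4884 0.0087] end [0.4309 0.0437]
spoon1_mid 0.66 len 0.1999 px 353 395 71 246 yaw 0.099 mid(axis) [ 0.5403 -0.0128] from handle end+105 [ 0.5453 -0.0123] end [ 0.6398 -0.0029]
spatula1_mid 0.43 len 0.2097 px 423 462 70 250 yaw 0.09 mid(axis) [0.5374 0.06  ] from handle end+105 [0.5375 0.06  ] end [0.6419 0.0694]
spatula1_mid 0.36 len 0.2043 px 475 535 74 249 yaw 0.108 mid(axis) [0.5305 0.1382] from handle end+105 [0.5333 0.1385] end [0.632  0.1492]
```

play_rows(
  moves="-10 20 20 0 0 0 50;-10 25 20 0 0 0 50;-10 25 20 0 0 0 50;-10 25 20 0 0 0 50;-10 10 0 0 0 0 50;0 0 0 0 0 0 50;0 0 0 0 0 0 50;0 0 0 0 0 0 50",
)

```text
time: 42.2
position: [0.4906, 0.0267, 0.2778]
tool_rot: [-0.468, -0.521, 0.528, 0.48]
ft_force: [0.7, -0.5, 0.3]
grip_width: 0.0499
```

```bash
python3 ut.py wrist w44 spoon1_end spoon1_mid spatula1_mid spatula1_end
python3 - <<'E'
from h import *
c=cam('wrist')
for q in('pin_grip','divider_grip','clip1_mark','divider_hole','spoon1_end','spatula1_end'):find(c,q)
a=c['image']
# gray pixels on cork: expected spoon2
o=[proj(c,np.array([.553,-.0838,.01])+s*np.array([.9945,.104,0])) for s in(-.11,-.1,-.05,0,.05,.1,.11)]
for p in o: print(p.round(), a[int(p[1]),int(p[0])-3:int(p[0])+4].mean(0).round())
E
```

```text
tcp [0.4907 0.0265 0.2777] tool yaw 0.101 ty [-0.0201  0.0033 -0.9998]
spoon1_end 0.6 len 0.2143 px 269 304 116 266 yaw 0.104 mid(axis) [ 0.5478 -0.0136] from handle end+105 [ 0.5456 -0.0138] end [ 0.6544 -0.0024]
spoon1_mid 0.86 len 0.2145 px 268 303 116 266 yaw 0.122 mid(axis) [ 0.5476 -0.0117] from handle end+105 [ 0.5454 -0.012 ] end [0.6541 0.0013]
spatula1_mid 0.5 len 0.2 px 373 406 120 260 yaw 0.108 mid(axis) [0.5308 0.1359] from handle end+105 [0.5357 0.1365] end [0.6303 0.1467]
pin_grip 0.92 [0.6707 0.0642 0.1031] [333. 320.]
divider_grip 0.61 [0.553  0.0499 0.0376] [329. 210.]
clip1_mark 0.66 [0.4242 0.0447 0.0551] [338. 110.]
divider_hole 0.62 [0.5519 0.0583 0.0373] [336. 210.]
divider_hole 0.22 [0.7464 0.0173 0.0288] [293. 328.]
spoon1_end 0.93 [ 0.563  -0.0129  0.012 ] [283. 207.]
spoon1_end 0.48 [0.423  0.0443 0.0553] [338. 109.]
spatula1_end 0.73 [ 0.5654 -0.009   0.0149] [286. 209.]
[226. 113.] [ 77. 145. 207.]
[226. 121.] [182. 193. 191.]
[230. 159.] [184. 195. 195.]
[232. 195.] [184. 195. 194.]
[235. 228.] [146. 181. 208.]
[238. 260.] [52. 55. 54.]
[238. 266.] [7. 5. 7.]
```

play_rows(
  moves="-15 40 0 0 0 0 50;-15 40 0 0 0 0 50;-15 40 0 0 0 0 50;-15 40 0 0 0 0 50;-15 40 0 0 0 0 50;-15 40 0 0 0 0 50;-15 40 0 0 0 0 50;-15 40 0 0 0 0 50;-15 40 0 0 0 0 50;-15 40 0 0 0 0 50;0 0 0 0 0 0 50;0 0 0 0 0 0 50;0 0 0 0 0 0 50",
)

```text
time: 44.1
position: [0.3356, 0.441, 0.281]
tool_rot: [-0.472, -0.523, 0.525, 0.478]
ft_force: [-0.1, -0.3, -0.3]
grip_width: 0.0501
```

```bash
python3 ut.py top t44 spoon1_end spoon1_mid spatula1_mid spatula1_end
python3 - <<'E'
from h import *
c=cam('top');a=c['image']
for q in('pin_grip','divider_grip','clip1_mark','spoon1_mid','spoon1_end','spatula1_mid','bowl','colander','tostonera'):find(c,q)
# gray mask inside tray
ex=np.array([.9945,.104]);ey=np.array([-.104,.9945]);C=np.array([.541,.0355])
m=np.zeros(a.shape[:2],bool)
for v in range(150,290):
  for u in range(220,380):
    P=px(c,u,v,.01)[:2]-C; 
    if abs(P@ex)<.112 and abs(P@ey)<.165: m[v,u]=True
hsv=cv2.cvtColor(a,cv2.COLOR_BGR2HSV)
g=(m&(hsv[...,1]<70)&(hsv[...,2]>60)).astype(np.uint8)
n,l,s,_=cv2.connectedComponentsWithStats(cv2.morphologyEx(g,cv2.MORPH_CLOSE,np.ones((3,3))))
for i in range(1,n):
  if s[i][4]>40:
    v,u=np.nonzero(l==i); P=np.array([px(c,x,y,.012)[:2]-C for x,y in zip(u,v)]); T=np.c_[P@ex,P@ey]
    lo=T[T[:,0]<0]; print('gray',s[i][4],'x',T[:,0].min().round(3),T[:,0].max().round(3),'y',T[:,1].min().round(3),T[:,1].max().round(3),'handle slope',np.polyfit(lo[:,0],lo[:,1],1).round(3))
E
```

```text
tcp [0.3357 0.4406 0.281 ] tool yaw 0.098 ty [-0.0078  0.0045 -1.    ]
spoon1_end 0.86 len 0.213 px 306 322 186 256 yaw 0.067 mid(axis) [ 0.5447 -0.0145] from handle end+105 [ 0.5432 -0.0146] end [ 0.651  -0.0074]
spoon1_mid 0.74 len 0.2089 px 305 322 187 255 yaw 0.103 mid(axis) [ 0.5452 -0.0139] from handle end+105 [ 0.5458 -0.0139] end [ 0.6491 -0.0032]
spoon1_mid 0.62 len 0.2108 px 329 345 184 253 yaw 0.091 mid(axis) [ 0.553  -0.0831] from handle end+105 [ 0.5526 -0.0832] end [ 0.6579 -0.0736]
spatula1_end 0.71 len 0.2125 px 306 322 187 256 yaw 0.107 mid(axis) [ 0.5429 -0.0124] from handle end+105 [ 0.5417 -0.0126] end [ 0.6485 -0.0011]
spatula1_end 0.48 len 0.2096 px 158 228 130 185 yaw 1.357 mid(axis) [0.7385 0.3728] from handle end+105 [0.7385 0.373 ] end [0.7607 0.4753]
pin_grip 0.57 [0.6669 0.0632 0.1052] [290. 172.]
divider_grip 0.67 [0.593  0.0537 0.0567] [294. 201.]
spoon1_mid 0.96 [ 0.576  -0.0101  0.0153] [315. 210.]
spoon1_end 0.83 [ 0.5762 -0.0164  0.0121] [317. 210.]
bowl 0.96 [ 0.7279 -0.3411  0.0255] [423. 162.]
colander 0.74 [0.7366 0.3696 0.0224] [194. 157.]
tostonera 0.88 [0.7942 0.0045 0.0428] [311. 138.]
gray 559 x -0.108 0.102 y -0.145 -0.094 handle slope [ 0.    -0.118]
gray 562 x -0.108 0.102 y -0.076 -0.023 handle slope [-0.006 -0.049]
```

```bash
python3 -c "
from rig import robot
print(robot.hand_in())"
```

```text
the job is handed in; nothing more can be done
None
```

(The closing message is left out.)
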